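# Sort the rusks and hang the loaded basket

### The arm

A 6-joint arm with a two-finger parallel gripper is mounted at the origin on the work surface. World frame = base frame: x ahead of the robot, y to its left, z up, the work surface at z = 0. Lengths are in m, angles in rad, forces in N, time in s.
With the tool pointing down it reaches from about 0.4 to 0.825 m from the base axis. Payload 7 kg.
Tool frame: the origin (TCP) lies midway between the tips of the shut fingers; the grasp point (between the pads) lies arm.hold_point_z behind it (arm.hold_point_z is the distance from the TCP to the grasp point, in m); z points along the fingers, y is the line along which they close (so a half turn about z gives the same grasp; the last joint's range is limited). The gripper opens to 88 mm and grips with 3 to 60 N. Pads are 19 mm wide; open, the fingers measure 130 mm over their backs; the gripper's body (78 mm by 193 mm) begins 47 mm behind the grasp point.
Start: joints at [-0.828, 0.359, 0.012, 0, -1.224, -0.288], TCP at [0.296, -0.606, 0.194] pointing down, gripper open.
Joint ranges: [-3.07, 3.07], [-1.43, 2.12], [-1.02, 1.25], [-3.03, 1.67], [-3.05, -0], [-3.03, 3.03]. Speed limits (rad/s): [2.39, 2.39, 3.01, 3.14, 3.14, 3.14].

### API

Orientations are given as [roll, pitch, yaw] about the fixed x, y, z axes, in that order (R = Rz(yaw) Ry(pitch) Rx(roll)).
In Python, from station import arm gives the robot as it stands.
- The arm moves only by the shell command python3 -m crank 'ROWS' [OPENING] [FORCE]. ROWS is JSON, a list that holds one entry, the list of rows, each a list of 4 numbers: the shift along the tool's x, y, z in units of 25 mm (1.0 is 25 mm), then the turn about the tool's z in units of 5 degrees (1.0 is 5 degrees). A call has 1 to 12 rows; each row is the pose to reach, as a shift and turn from the pose commanded when the call began, along the tool's axes at that moment; what a row does not reach only later rows make up. A row lasts 1/8 s, in which the tool goes at most 62.5 mm and 10.7 degrees, less where a joint would pass 70% of its speed; a pose out of reach is approached as far as the arm can. A call with a gripper value outside its range is refused whole. OPENING is the closure, from 0 (fully open) to 1 (shut), set as the call begins (- or left out, the last holds). The fingers move at their own pace and stop on an object; FORCE is the grip in N (left out, the last holds). Time passes only in rows, so rows that repeat a pose let the fingers close. It gives the time, the measured TCP pose, the force, the opening and the grip force at its end, in the units of the state.
- arm.get_state(): the state, without advancing time (a new reading comes with each control period).
- arm.grab_frame(name): name is "scene" or "side" or "wrist"; returns (picture, depth): 420x560x3 uint8, red, green, blue; 420x560 float32, m along the optical axis (not along the pixel's ray), 0 where there is no reading.
- arm.get_calibration(name): a dict with "mtx" (3x3 intrinsics, pixels), "k1" (the pictures are not rectified: a ray, as slopes to the right and down, at radius r is drawn at 1 + k1 r^2 times it, then the intrinsics apply), "R" (3x3) and "t" (3): a world point X has camera coordinates R X + t; the wrist camera has in their place "mount" (4x4, takes a point from camera to tool coordinates, whose origin is the TCP and whose axes are the flange's). Camera axes: x right, y down, z forward; pixel columns grow to the right and rows downward; lengths in m; the calibration is good to about 2 mm. A picture is of the moment at which its call begins: read the wrist's pose just before it. get_calibration takes no time and is no camera call.
- arm.job_done(): hands the job in; it is judged then, once.
Trained networks look in the newest picture that a camera, given by its name, has taken for a name from the list of things; names that differ only in an ending like _2 or _b are one class to them, and where a whole thing is asked for, a point or a joint stands for the part that bears it (a point fixed in the world has none). Each returns a list of dicts, best first, with "score" (0 to 1); they miss things now and then, are a little off and sometimes report something else, mostly with a low value. They report only what shows in the picture. A call takes as long as a camera call.
- arm.recognise(thing, camera): "extent" ([left, top, width, height] in pixels, round what is visible of it).
- arm.trace(thing, camera): "mask" (420x560 bool, what is visible of it) and "extent" ([left, top, width, height] in pixels, round what is visible of it).
The state is a dict: "t": time; "q": joint angles; "qd": joint speeds; "joint_efforts": joint torques, N m; "eef_pos": TCP position; "ee_rot": TCP orientation; "force": force on the tool from outside, world axes, zero at the start; "moment": the same for the moment, N m; "width": finger opening in m; "gripper_force": force on a finger pad.
Only numpy, scipy, OpenCV 4.12 (cv2) and the standard library are available. Lean on these libraries where they do the work, as an engineer would, in place of code of your own. Each camera call takes 0.05 s, during which the arm holds its last target. There are 200 camera calls.

### The job

Sort the cooled rusks on the thali: every broken one (short, or with a corner gone) goes into the katori, and every whole one into the steel hanging basket while it still stands on the ledge. When all the whole ones are in, hang the basket by its hook over the top bar of the rail, on the robot's side, keeping it upright, setting it down gently on the bar and letting go slowly so that its off-centre weight does not swing it off. The katori stays standing on the ledge, and the other things on the ledge are left alone.

Things in the scene. Friction and masses are not known exactly. Their poses are not given: they have to be found in the camera images.
- rusk1: whole rusk: a plain oblong slab of hard baked biscuit, 64 long (x), 32 wide (y), 18 high, about 25 g. Origin: centre of its underside. It may be absent.
- rusk2: whole rusk: a plain oblong slab of hard baked biscuit, 64 long (x), 32 wide (y), 18 high, about 25 g. Origin: centre of its underside. It may be absent.
- rusk3: whole rusk: a plain oblong slab of hard baked biscuit, 64 long (x), 32 wide (y), 18 high, about 25 g. Origin: centre of its underside. It may be absent.
- rusk4: whole rusk: a plain oblong slab of hard baked biscuit, 64 long (x), 32 wide (y), 18 high, about 25 g. Origin: centre of its underside. It may be absent.
- rusk5: broken rusk: only half a slab left, 36 long (x), 32 wide (y), 18 high. Origin: centre of its underside. It may be absent.
- rusk6: broken rusk: only half a slab left, 36 long (x), 32 wide (y), 18 high. Origin: centre of its underside. It may be absent.
- rusk7: broken rusk with one corner gone: outline 64 (x) by 32 (y), 18 high, but the quarter x > 4, y > 0 is missing, so it is full width only from x = -32 to +4 (grip it across there, about x = -14) and 16 wide (y < 0) from x = 4 to 32. Origin: centre of the underside of the 64 by 32 outline. It may be absent.
- thali: round flat steel thali 332 across, fixed in its place, on which the rusks start; origin at the centre of its underside, its flat floor is 4 above that (radius 155 usable), with a rim 18 high.
- katori: steel katori, an open round bowl 130 across at the rim and 48 high, walls 3, standing loose on the ledge, 180 g. Origin: centre of its underside.
- basket: steel hanging basket: open-topped box, outside 110 deep (x) by 170 wide (y) by 55 high, walls and floor 3, about 0.3 kg empty; origin: centre of its underside. Behind its back (+x) wall stands an upright strap, x = 53 to 61, y = -20 to 20, up to z = 150, with a square hook on its back. Its weight lies to -x of the hook: hung, it leans a few degrees till the strap meets the lower bar.
- strap (a point): place to grip the basket from above, across the strap's 8 mm thickness (along x): middle of the strap's free top (z 105 to 150), at (57, 0, 130) in the basket's frame; axes as the basket's.
- hook (a point): seat of the basket's hook, at (71, 0, 91) in the basket's frame, axes as the basket's: middle of the slot, at the underside of the hook's arm. The arm lies at z = 91 to 99 from the strap back to x = 89; the lip hangs down behind it at x = 81 to 89 to z = 73; the slot between strap and lip (x = 61 to 81) is 20 wide, open below; the hook is 40 wide (y).
- rail: fixed two-bar rail standing on the ledge. Origin: on the ledge, under the middle of the top bar; y runs along the bars. The basket hangs on its -x (robot's) side, the hook's lip on the +x side of the top bar. Top bar: round, 12 thick, axis at x = 0, z = 180, between posts 195 high at y = -184 and 184. Lower bar, flat, z = 104 to 120, x = -8 to 4, stops the basket swinging in.
- belan: wooden belan (rolling pin), 300 long (y), 42 thick, lying on the ledge; bystander. Origin: under its middle.
- chimta: steel chimta tongs, 250 long (y), 45 wide, 12 high, lying on the ledge; bystander. Origin: under the middle.
- tumbler: steel tumbler, 66 across, 95 high; bystander. Origin: centre of its underside.
- jar: glass jar with a steel cap, 76 across, 110 high; bystander. Origin: centre of its underside.
- mortar: small brass mortar, 72 across, 55 high; bystander. Origin: centre of its underside.

How it is judged:
On the way, in this order (a step that is already met when the one before it is completed fails the run):
1. all the whole rusks lie in the basket while it stands on the ledge (x of rusk1 in the frame of basket between -0.056 and 0.056 m and y of rusk1 in the frame of basket between -0.086 and 0.086 m and z of rusk1 in the frame of basket between -0.005 and 0.06 m and x of rusk2 in the frame of basket between -0.056 and 0.056 m and y of rusk2 in the frame of basket between -0.086 and 0.086 m and z of rusk2 in the frame of basket between -0.005 and 0.06 m and x of rusk3 in the frame of basket between -0.056 and 0.056 m and y of rusk3 in the frame of basket between -0.086 and 0.086 m and z of rusk3 in the frame of basket between -0.005 and 0.06 m and x of rusk4 in the frame of basket between -0.056 and 0.056 m and y of rusk4 in the frame of basket between -0.086 and 0.086 m and z of rusk4 in the frame of basket between -0.005 and 0.06 m and height (world z) of basket below 0.012 m and angle between basket's own z axis and vertical below 0.1 rad), for 0.2 s.
2. the basket hangs by its hook on the top bar of the rail (x of hook in the frame of rail between -0.012 and 0.012 m and y of hook in the frame of rail between -0.15 and 0.15 m and z of hook in the frame of rail between 0.178 and 0.194 m and angle between basket's own z axis and vertical below 0.25 rad and contact force between basket and rail above 0.8 N), for 0.2 s.
At the end, for the whole second after the job is handed in: The basket hangs by its hook on the top bar (seat within 12 mm across and 8 mm in height, within 150 mm of the middle), tilted under 0.25 rad; all whole rusks in it, all broken ones in the katori (within 58 mm of its centre), which stands upright on the ledge; all at rest (all of step 2 and x of rusk1 in the frame of basket between -0.056 and 0.056 m and y of rusk1 in the frame of basket between -0.086 and 0.086 m and z of rusk1 in the frame of basket between -0.005 and 0.06 m and x of rusk2 in the frame of basket between -0.056 and 0.056 m and y of rusk2 in the frame of basket between -0.086 and 0.086 m and z of rusk2 in the frame of basket between -0.005 and 0.06 m and x of rusk3 in the frame of basket between -0.056 and 0.056 m and y of rusk3 in the frame of basket between -0.086 and 0.086 m and z of rusk3 in the frame of basket between -0.005 and 0.06 m and x of rusk4 in the frame of basket between -0.056 and 0.056 m and y of rusk4 in the frame of basket between -0.086 and 0.086 m and z of rusk4 in the frame of basket between -0.005 and 0.06 m and horizontal distance between each of rusk5, rusk6, rusk7 and katori below 0.058 m and z of rusk5 in the frame of katori between -0.005 and 0.062 m and z of rusk6 in the frame of katori between -0.005 and 0.062 m and z of rusk7 in the frame of katori between -0.005 and 0.062 m and linear speed of each of basket, katori, rusk1, rusk2, rusk3, rusk4, rusk5, rusk6, rusk7 below 0.03 m/s and height (world z) of katori below 0.012 m and angle between katori's own z axis and vertical below 0.15 rad); the robot touches nothing.
It fails at once if the basket is tipped by more than 0.6 rad (angle between basket's own z axis and vertical above 0.6 rad).
It fails at once if the basket is dropped or rammed on the rail (over 70 N) (contact force between basket and rail above 70 N).
It fails at once if a bystander is moved by more than 30 mm (distance of any of belan, chimta, tumbler, jar, mortar from where it was at the start of the episode above 0.03 m).
Of rusk1, rusk2, rusk3, rusk4 only 3 to 4 are there at a start; the rules pass over those that are not, and their reading is None.
Of rusk5, rusk6, rusk7 only 2 to 3 are there at a start; the rules pass over those that are not, and their reading is None.
At some moment in a run one of rusk1, rusk2, rusk3, rusk4, rusk5, rusk6, rusk7, katori may be knocked a few centimetres aside while the robot is not near it.
It also fails if it takes over 208 s, if anything falls off the work surface, if the arm or the gripper's body presses on something with over 40 N, if the wrist force passes 120 N, or if a joint passes its speed limit or range.

## Working session

There is one attempt and no reset: what is moved stays moved. The work goes in short steps, Python scripts to look and compute and a shell command to move; the robot and the scene stay as the last step left them, time stands still between calls to the robot, and variables do not carry over. Pictures are saved under pics/ and viewed, at most 14 in all, crops included, and the job is handed in when it is done.

```bash
ls; mkdir -p pics
python3 - <<'E'
from station import arm
import cv2
print(arm.get_state()); print(arm.hold_point_z)
for n in("scene","side"):
    p,d=arm.grab_frame(n); cv2.imwrite(f"pics/{n}0.png",p[:,:,::-1]); print(n,arm.get_calibration(n))
print(arm.get_calibration("wrist"))
E
```

```text
pics
{'t': 0.0, 'q': array([-8.27893673e-01,  3.59365937e-01,  1.10718128e-02, -3.60509524e-04,
       -1.22411901e+00, -2.88115326e-01]), 'qd': array([ 0.00070922,  0.00132351, -0.00113664,  0.00137212, -0.00244436,
       -0.00062529]), 'joint_efforts': array([-1.24684384e-04, -5.82724643e+01,  2.93055296e+01,  6.99744165e+00,
        6.64417574e-03, -1.48662589e-04]), 'eef_pos': array([ 0.29625069, -0.60590534,  0.19264006]), 'ee_rot': array([ 3.13994618e+00, -1.34520397e-04, -2.68692798e+00]), 'force': array([-0.12470823, -0.29115347, -0.0521229 ]), 'moment': array([-0.00070191, -0.02171902,  0.04370118]), 'gripper_force': 0.0, 'width': 0.08783799019055907}
0.0188
scene {'mtx': array([[402.21108889,   0.        , 280.04882897],
       [  0.        , 402.21108889, 213.92652969],
       [  0.        ,   0.        ,   1.        ]]), 'k1': -0.003555209634986635, 'R': array([[ 0.06681586,  0.99770703,  0.01078508],
       [ 0.75750946, -0.04368885, -0.65136065],
       [-0.64939591,  0.05169102, -0.75869163]]), 't': array([-0.13846989, -0.3329229 ,  1.5573088 ])}
side {'mtx': array([[
[... 217 characters left out ...]
01750603],
       [-0.34408328,  0.67353884, -0.6541805 ],
       [ 0.31814042, -0.57187871, -0.75613585]]), 't': array([0.52520339, 0.17104564, 1.20977984])}
{'mtx': array([[302.89060247,   0.        , 275.56119693],
       [  0.        , 302.89060247, 213.9038898 ],
       [  0.        ,   0.        ,   1.        ]]), 'k1': -0.01644759547161534, 'mount': array([[-2.67282332e-04, -9.57649398e-01, -2.87936727e-01,
         7.77063738e-02],
       [ 9.99999960e-01, -2.81138789e-04,  6.77256451e-06,
        -9.65066338e-04],
       [-8.74359251e-05, -2.87936714e-01,  9.57649435e-01,
        -1.90852397e-01],
       [ 0.00000000e+00,  0.00000000e+00,  0.00000000e+00,
         1.00000000e+00]])}
```

View pics/scene0.png

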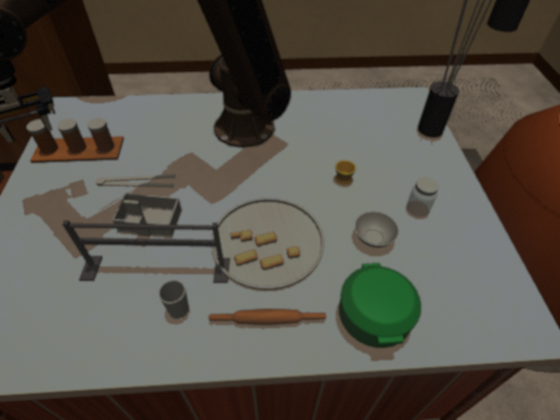

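View pics/side0.png

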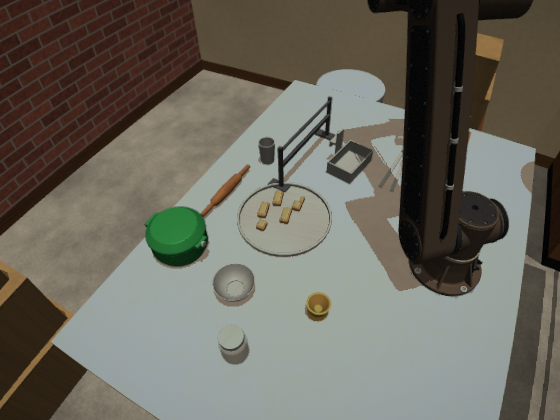

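The scene view shows the basket at (147,215), rail with posts at (72,250) and (220,250), and thali at (268,242). Five rusks lie on it: (242,235, looks like the cornerless one), (266,238), (246,257), (272,261) and (294,252, short). The katori is at (376,232), and the side view agrees.

```bash
cat > h.py <<'E'
from station import arm
import numpy as np, cv2
from scipy.spatial.transform import Rotation as Ro
def shot(n):
    s=arm.get_state(); p,d=arm.grab_frame(n); c=arm.get_calibration(n)
    K=c["mtx"]; dist=np.array([c["k1"],0,0,0,0.])
    # brown-model undistortion is exact for drawn = (1+k1 r^2) * ray
    v,u=np.mgrid[0:420,0:560]
    r=cv2.undistortPoints(np.stack([u,v],-1).reshape(-1,1,2).astype(float),K,dist).reshape(420,560,2)
    X=np.dstack([r*d[...,None],d])
    if n=="wrist":
        M=np.eye(4);M[:3,:3]=Ro.from_euler("xyz",s["ee_rot"]).as_matrix();M[:3,3]=s["eef_pos"]
        M=M@c["mount"]; W=X@M[:3,:3].T+M[:3,3]
    else: W=(X-c["t"])@c["R"]
    W[d<=0]=np.nan
    return p,W,s
def rect(W,m,z=None,q=None):
    """min-area rect of world points of a mask within height range"""
    P=W[m]; P=P[np.isfinite(P[:,0])]
    if z: P=P[(P[:,2]>z[0])&(P[:,2]<z[1])]
    if len(P)<10: return None
    (c,sz,a)=cv2.minAreaRect(P[:,:2].astype(np.float32)*1000)
    if sz[0]<sz[1]: sz=sz[::-1]; a+=90
    return np.round(c,1),np.round(sz,1),round((a+90)%180-90,1),np.round(np.percentile(P[:,2],[5,50,98])*1000,1),len(P)
def mv(target,yaw,s=None):
    """shift in crank units (from measured pose) for TCP target (m) and tool yaw (deg)"""
    s=s or arm.get_state(); R=Ro.from_euler("xyz",s["ee_rot"]).as_matrix()
    d=R.T@(np.array(target)-s["eef_pos"])/.025
    cur=np.degrees(s["ee_rot"][2]); t=-((yaw-cur+180)%360-180)/5  # tool z points down
    return np.round(d,2),round(t,2)
E
python3 - <<'E'
from h import *
for n in("scene","side"):
    p,W,s=shot(n)
    for t in["basket","katori","rail","thali","belan","chimta","tumbler","jar","mortar"]:
        for o in arm.trace(t,n)[:1]: print(n,t,round(o["score"],2),o["extent"],rect(W,o["mask"]))
    for t in["rusk1","rusk5","rusk7"]:
        for o in arm.trace(t,n)[:6]: print(n,t,round(o["score"],2),o["extent"],rect(W,o["mask"]))
E
```

```text
scene basket 0.9 [111.6, 193.5, 72.7, 42.0] (array([ 464.8, -313.9]), array([265.1, 212.7]), -21.2, array([  2.8,  31.4, 150. ]), 2182)
scene katori 0.76 [353.7, 209.2, 46.9, 36.0] (array([535.1, 396.9]), array([175.5, 127.3]), -30.8, array([ 4.4, 22.7, 51. ]), 1272)
scene rail 0.93 [63.3, 220.8, 168.8, 65.4] (array([ 565.4, -295.7]), array([507.4, 209.5]), 85.4, array([  7.3, 119.7, 191.5]), 2962)
scene thali 0.88 [213.0, 195.8, 114.0, 93.6] (array([553.3,  66.5]), array([332.5, 328.4]), 36.7, array([ 2.7,  6. , 20.4]), 6523)
scene belan 0.78 [207.7, 306.3, 119.7, 18.2] (array([805.7,  53.3]), array([290.3,  41.9]), 84.2, array([22.3, 34.2, 43.4]), 1295)
scene chimta 0.91 [94.3, 176.9, 82.2, 9.0] (array([ 272.9, -370.5]), array([259.1,  57. ]), 88.3, array([ 3.4,  8.2, 16.5]), 427)
scene tumbler 0.65 [159.8, 276.6, 28.5, 39.6] (array([ 729.1, -191.7]), array([132.7,  74.3]), 20.2, array([ 7.9, 61.9, 97.5]), 915)
scene jar 0.6 [404.8, 173.2, 31.6, 43.2] (array([393.8, 583.2]), array([208.1,  84.5]), -33.7, array([  3.3,  81.2, 114.2]), 952)
scene mortar 0.58 [337.0, 159.1, 20.2, 24.1
[... 4031 characters left out ...]
 ,  -8.5]), array([55.1, 25.9]), -82.2, array([15.7, 22.6, 26.8]), 81)
side rusk5 0.6 [274.2, 185.5, 8.0, 18.6] (array([616.4,   1.9]), array([65.2, 34. ]), -71.8, array([13.1, 23.1, 28.1]), 116)
side rusk5 0.48 [255.7, 201.6, 11.5, 18.4] (array([637.1,  73.8]), array([65.8, 35.6]), -74.8, array([ 8.5, 22.5, 26.9]), 141)
side rusk7 0.69 [292.0, 198.4, 10.9, 10.8] (array([535. ,  -8.5]), array([55.1, 25.9]), -82.2, array([15.7, 22.6, 26.8]), 81)
side rusk7 0.6 [274.2, 185.5, 8.0, 18.6] (array([616.4,   1.9]), array([65.2, 34. ]), -71.8, array([13.1, 23.1, 28.1]), 116)
side rusk7 0.48 [255.7, 201.6, 11.5, 18.4] (array([637.1,  73.8]), array([65.8, 35.6]), -74.8, array([ 8.5, 22.5, 26.9]), 141)
```

Run:
```python
from h import *
print(mv([.56,.066,.34],-90))
```

```text
(array([-21.28,  19.53,  -5.86]), np.float64(-12.79))
```

```bash
python3 -m crank '[[[0,0,-2.5,0],[-2,2,-4.5,-1],[-21.28,19.53,-5.86,-12.8],[-21.28,19.53,-5.86,-12.8],[-21.28,19.53,-5.86,-12.8],[-21.28,19.53,-5.86,-12.8],[-21.28,19.53,-5.86,-12.8],[-21.28,19.53,-5.86,-12.8],[-21.28,19.53,-5.86,-12.8],[-21.28,19.53,-5.86,-12.8],[-21.28,19.53,-5.86,-12.8],[-21.28,19.53,-5.86,-12.8]]]' 0
cat > look.py <<'E'
from h import *
import sys
p,W,s=shot("wrist"); cv2.imwrite(f"pics/{sys.argv[1]}.png",p[:,:,::-1])
print(s["t"],s["eef_pos"],np.degrees(s["ee_rot"]))
# rusks: blobs above thali floor, colour brownish
z=W[...,2]; m=((z>.014)&(z<.034)).astype(np.uint8)
hsv=cv2.cvtColor(p,cv2.COLOR_RGB2HSV); m&=(hsv[...,1]>70).astype(np.uint8)
m=cv2.morphologyEx(m,cv2.MORPH_OPEN,np.ones((3,3)))
n,l,st,c=cv2.connectedComponentsWithStats(m)
for i in range(1,n):
    if st[i,4]>150: print(c[i].round(),rect(W,l==i,(.018,.034)), "fill",st[i,4])
E
python3 look.py w1
```

```text
t: 2.9
eef_pos: [0.5427, 0.0237, 0.3373]
ee_rot: [-3.141, 0.0, -1.569]
force: [0.9, -1.6, 0.2]
width: 0.0877
gripper_force: 0.0
2.9 [0.54274243 0.02368983 0.33731757] [-1.79940238e+02  1.69907575e-02 -8.99193027e+01]
[125. 175.] (array([798.9,  52. ]), array([295.8,  30.4]), 87.4, array([20.8, 28.2, 33.4]), 1529) fill 1593
[551. 161.] (array([82.5, -0.7]), array([110.6,  22. ]), -89.1, array([18.5, 24.4, 32.8]), 456) fill 616
[280. 152.] (array([539.1, -12.9]), array([61.3, 30. ]), -82.0, array([18.9, 21.1, 23.5]), 507) fill 530
[233. 156.] (array([615.3,  -1.1]), array([61.4, 29.8]), -72.0, array([18.9, 21.4, 23.5]), 640) fill 693
[270. 191.] (array([552.6,  57.8]), array([61.8, 29.5]), -75.2, array([18.8, 21.4, 23.6]), 584) fill 624
[223. 198.] (array([635. ,  71.4]), array([62. , 29.9]), -75.3, array([19. , 21.3, 23.5]), 576) fill 629
[241. 233.] (array([605.4, 134.9]), array([34.4, 29.8]), -82.8, array([18.6, 21.2, 23.9]), 285) fill 316
```

View pics/w1.png

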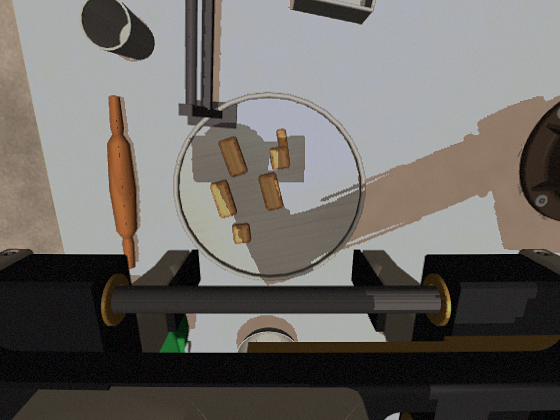

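The wrist picture shows three whole rusks at (233,156), (270,191) and (223,198). The cornerless one is at (280,152), with its narrow end up, and the half is at (241,233). I'll start with the half.

Run:
```python
from h import *
print(mv([.605,.135,.08],-83),mv([.605,.135,.008],-83))
```

```text
(array([-4.22, -2.39, 10.27]), np.float64(-1.36)) (array([-4.22, -2.39, 13.15]), np.float64(-1.36))
```

```bash
python3 -m crank '[[[-2,-1,3,-0.7],[-4.2,-2.4,6,-1.4],[-4.2,-2.4,9,-1.4],[-4.2,-2.4,10.3,-1.4],[-4.2,-2.4,10.3,-1.4],[-4.2,-2.4,10.3,-1.4],[-4.2,-2.4,10.3,-1.4]]]' 0.4
python3 - <<'E'
from h import *
s=arm.get_state();print(np.round(s["eef_pos"],4),np.degrees(s["ee_rot"][2]),mv([.605,.135,.008],-83))
E
```

```text
t: 3.82
eef_pos: [0.6033, 0.1267, 0.081]
ee_rot: [-3.14, 0.0, -1.447]
force: [0.2, 0.5, 0.8]
width: 0.0526
gripper_force: 0.0
[0.6033 0.1267 0.081 ] -82.92034813517002 (array([-0.32, -0.1 ,  2.92]), np.float64(0.02))
```

```bash
python3 -m crank '[[[-0.3,-0.1,2,0],[-0.3,-0.1,2.9,0],[-0.3,-0.1,2.9,0],[-0.3,-0.1,2.9,0]]]' 0.4; python3 -m crank '[[[0,0,0,0],[0,0,0,0],[0,0,0,0],[0,0,0,0],[0,0,0,0]]]' 1 15;  python3 -m crank '[[[0,0,-2,0],[0,0,-4,0],[0,0,-5,0],[0,0,-5,0],[0,0,-5,0]]]'
```

```text
t: 4.32
eef_pos: [0.6055, 0.1349, 0.0094]
ee_rot: [-3.138, 0.001, -1.447]
force: [1.5, 0.1, 0.7]
width: 0.0522
gripper_force: 0.0
t: 4.95
eef_pos: [0.6038, 0.1344, 0.0066]
ee_rot: [3.141, -0.0, -1.448]
force: [-0.2, 0.1, -0.5]
width: 0.0082
gripper_force: 0.0
t: 5.58
eef_pos: [0.6033, 0.1343, 0.131]
ee_rot: [3.141, 0.0, -1.448]
force: [0.8, 0.1, -1.0]
width: 0.0008
gripper_force: 0.0
```

```bash
python3 -m crank '[[[3,1,-4,0],[3,1,-8,0],[3,1,-8,0],[3,1,-8,0],[3,1,-8,0],[3,1,-8,0],[3,1,-8,0],[3,1,-8,0]]]' 0.4;python3 look.py w2
```

```text
t: 6.58
eef_pos: [0.588, 0.057, 0.3304]
ee_rot: [3.14, -0.001, -1.447]
force: [-1.5, 0.2, 0.8]
width: 0.0527
gripper_force: 0.0
6.575 [0.58799149 0.05702171 0.33044698] [ 1.79885948e+02 -3.12784009e-02 -8.29267979e+01]
[147. 140.] (array([800.3,  51.4]), array([296.5,  29.8]), 88.1, array([20.9, 28.2, 33.3]), 1619) fill 1642
[312. 136.] (array([539.3, -13. ]), array([60.8, 29.4]), -81.3, array([19. , 21.3, 23.6]), 553) fill 572
[263. 134.] (array([615.8,  -1. ]), array([61.8, 30. ]), -71.5, array([18.9, 21.5, 24.1]), 708) fill 747
[296. 175.] (array([553.1,  57.9]), array([62.9, 30. ]), -76.5, array([18.8, 21.3, 23.7]), 634) fill 681
[247. 177.] (array([635.2,  71.2]), array([62.5, 29.7]), -75.6, array([18.9, 21.4, 23.6]), 637) fill 692
[260. 215.] (array([605.6, 134.9]), array([34.9, 28. ]), -83.4, array([18.7, 21.4, 23.8]), 320) fill 333
```

View pics/w2.png

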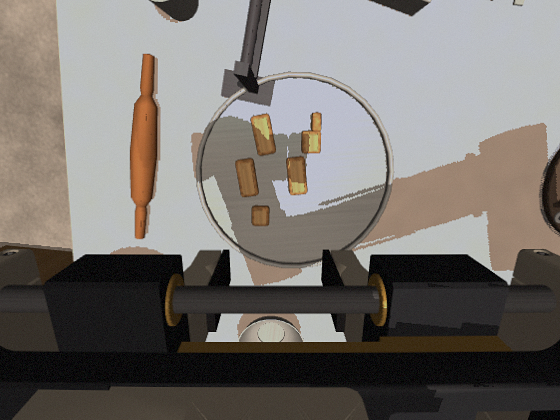

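Nothing moved: the half is still at (260,215). The fingers closed without touching it, so I'll descend again and look from close by.

```bash
python3 - <<'E'
from h import *
print(mv([.6055,.135,.009],-83))
E
python3 -m crank '[[[-1.5,-0.4,3,0],[-3,-0.8,6,0],[-3.1,-0.8,8,0],[-3.1,-0.8,10,0],[-3.1,-0.8,11.5,0],[-3.1,-0.8,11.5,0],[-3.1,-0.8,11.5,0],[-3.1,-0.8,11.5,0]]]' 0.4
python3 - <<'E'
from h import *
p,W,s=shot("wrist"); p2,_,_=shot("side")
print(s["eef_pos"],mv([.6055,.135,.009],-83))
cv2.imwrite("pics/w3.png",np.hstack([p,])[:,:,::-1]); cv2.imwrite("pics/s3.png",cv2.resize(p2[150:270,200:360],None,fx=4,fy=4)[:,:,::-1])
E
```

```text
(array([-3.01, -1.09, 12.87]), np.float64(0.02))
t: 7.62
eef_pos: [0.6004, 0.137, 0.0471]
ee_rot: [-3.137, 0.001, -1.447]
force: [0.4, 0.6, 0.4]
width: 0.0525
gripper_force: 0.0
[0.60040714 0.13700319 0.04705595] (array([ 0.1 , -0.21,  1.5 ]), np.float64(0.01))
```

View pics/w3.png

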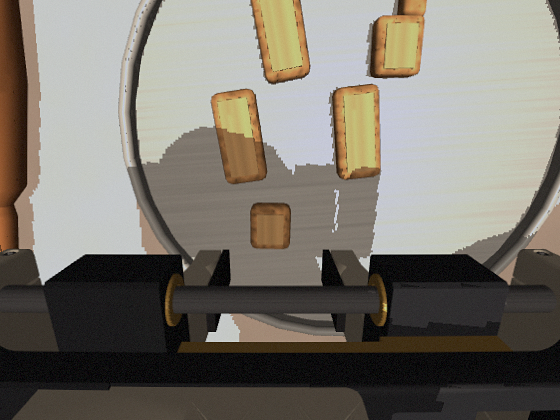

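View pics/s3.png

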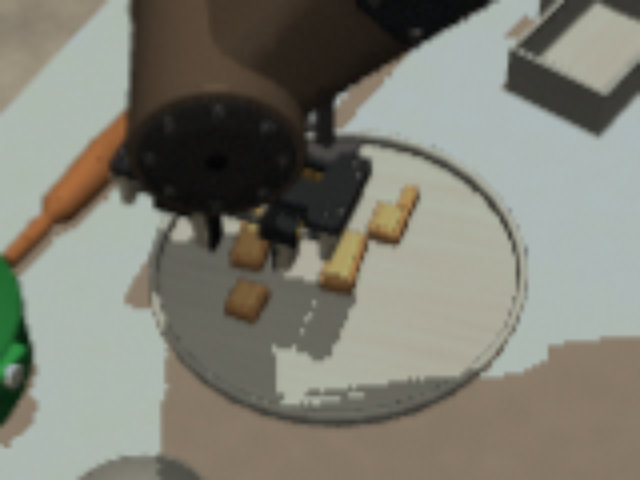

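Run:
```python
from h import *
p,W,s=shot("wrist")
R=Ro.from_euler("xyz",s["ee_rot"]).as_matrix()
T=(W-s["eef_pos"])@R
for v in(245,248,252,256,262,275):
  print(v,[ (u,(T[v,u]*1000).round().tolist()) for u in(195,210,226,340,350)])
p,W,s=shot("side"); T=(W-s["eef_pos"])@R
m=(np.abs(T[...,0])<.012)&(np.abs(T[...,1])<.06)&(np.abs(T[...,2])<.06)&(W[...,2]>.03)
print(m.sum(),"tool z max of finger pts in side",np.sort(T[m][:,2])[-10:])
print(s["t"],s["eef_pos"])
```

```text
245 [(195, [-19.0, -68.0, 43.0]), (210, [-19.0, -55.0, 44.0]), (226, [-19.0, -42.0, 43.0]), (340, [-18.0, 53.0, 42.0]), (350, [-18.0, 61.0, 43.0])]
248 [(195, [-21.0, -68.0, 43.0]), (210, [-21.0, -55.0, 42.0]), (226, [-21.0, -42.0, 43.0]), (340, [-22.0, 53.0, 44.0]), (350, [-21.0, 61.0, 42.0])]
252 [(195, [-25.0, -68.0, 43.0]), (210, [12.0, -36.0, -41.0]), (226, [11.0, -28.0, -37.0]), (340, [12.0, 34.0, -41.0]), (350, [12.0, 40.0, -40.0])]
256 [(195, [12.0, -43.0, -46.0]), (210, [12.0, -35.0, -46.0]), (226, [10.0, -27.0, -42.0]), (340, [12.0, 33.0, -46.0]), (350, [12.0, 38.0, -46.0])]
262 [(195, [13.0, -41.0, -54.0]), (210, [12.0, -34.0, -52.0]), (226, [8.0, -27.0, -44.0]), (340, [12.0, 32.0, -52.0]), (350, [12.0, 37.0, -53.0])]
275 [(195, [12.0, -37.0, -67.0]), (210, [12.0, -31.0, -66.0]), (226, [1.0, -27.0, -45.0]), (340, [5.0, 32.0, -53.0]), (350, [12.0, 34.0, -66.0])]
65 tool z max of finger pts in side [-0.04031675 -0.04028731 -0.03980083 -0.03959601 -0.0392293  -0.038705
 -0.03580082 -0.03534767 -0.03533701 -0.03442526]
7.775 [0.59948291 0.1366527  0.04605762]
```

Both depth cameras put the real finger tips about 37 mm behind the reported TCP, so I'll go about 36 mm deeper and watch the force.

```bash
python3 -m crank '[[[0.05,-0.25,1,0],[0.05,-0.25,2,0],[0.05,-0.25,2.4,0],[0.05,-0.25,2.6,0],[0.05,-0.25,2.6,0],[0.05,-0.25,2.6,0]]]' 0.4
python3 - <<'E'
from h import *
p,W,s=shot("wrist")
print(s["eef_pos"],s["force"])
R=Ro.from_euler("xyz",s["ee_rot"]).as_matrix();T=(W-s["eef_pos"])@R
for v in(240,248,250,252,256): print(v,[ (u,(T[v,u]*1000).round().tolist()) for u in(215,226,280,340)])
cv2.imwrite("pics/w4.png",p[180:340,150:400,::-1])
E
```

```text
t: 8.57
eef_pos: [0.6055, 0.1361, -0.02]
ee_rot: [-3.14, 0.0, -1.447]
force: [-0.2, 0.0, -0.3]
width: 0.0524
gripper_force: 0.0
[ 0.60549639  0.13610479 -0.01995629] [-0.23634483  0.01326561 -0.27309479]
240 [(215, [12.0, -36.0, -24.0]), (226, [12.0, -30.0, -23.0]), (280, [18.0, 2.0, -37.0]), (340, [12.0, 38.0, -24.0])]
248 [(215, [7.0, -37.0, -23.0]), (226, [7.0, -30.0, -24.0]), (280, [14.0, 2.0, -40.0]), (340, [7.0, 38.0, -24.0])]
250 [(215, [12.0, -34.0, -38.0]), (226, [11.0, -28.0, -34.0]), (280, [14.0, 2.0, -41.0]), (340, [12.0, 35.0, -38.0])]
252 [(215, [12.0, -33.0, -40.0]), (226, [11.0, -28.0, -38.0]), (280, [13.0, 2.0, -42.0]), (340, [12.0, 34.0, -40.0])]
256 [(215, [12.0, -32.0, -45.0]), (226, [10.0, -27.0, -42.0]), (280, [10.0, 2.0, -42.0]), (340, [12.0, 33.0, -46.0])]
```

View pics/w4.png

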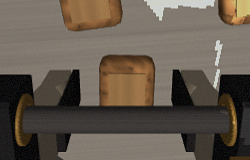

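The half rusk sits centred between the fingers at crop (127,80). The tips are about 12 mm above the thali floor.

```bash
python3 -m crank '[[[0,0,0.3,0],[0,0,0.3,0],[0,0,0.3,0]]]' ; python3 -m crank '[[[0,0,0,0],[0,0,0,0],[0,0,0,0],[0,0,0,0],[0,0,0,0]]]' 1 12;  python3 -m crank '[[[0,0,-2,0],[0,0,-4,0],[0,0,-5.5,0],[0,0,-5.5,0],[0,0,-5.5,0],[0,0,-5.5,0]]]'
python3 - <<'E'
from h import *
for n in("scene","side"):
    p,W,s=shot(n)
    o=arm.trace("katori",n)[0]; P=W[o["mask"]]; P=P[P[:,2]>.04]; (c,r)=cv2.minEnclosingCircle(P[:,:2].astype(np.float32)); print(n,o["score"],c,r,len(P))
E
```

```text
t: 9.0
eef_pos: [0.6047, 0.1357, -0.0286]
ee_rot: [3.141, -0.0, -1.448]
force: [0.3, 0.4, 0.6]
width: 0.0527
gripper_force: 0.0
t: 9.62
eef_pos: [0.6049, 0.1358, -0.0284]
ee_rot: [3.142, 0.0, -1.448]
force: [0.1, -0.4, -0.6]
width: 0.032
gripper_force: 12.0
t: 10.38
eef_pos: [0.6041, 0.1354, 0.1078]
ee_rot: [3.139, -0.001, -1.448]
force: [-1.0, 0.4, -0.4]
width: 0.0322
gripper_force: 12.0
scene 0.81 (0.5544016361236572, 0.3840818405151367) 0.06604227423667908 274
side 0.6 (0.5591442584991455, 0.3835187256336212) 0.06679703295230865 240
```

Run:
```python
from h import *
print(mv([.556,.404,.05],-83))
```

```text
(array([-10.89,   0.61,   2.33]), np.float64(0.01))
```

```bash
python3 -m crank '[[[-2.2,0.1,0,0],[-4.4,0.3,0,0],[-6.6,0.4,0,0],[-8.8,0.5,0,0],[-10.9,0.6,0,0],[-10.9,0.6,2.3,0],[-10.9,0.6,2.3,0],[-10.9,0.6,2.3,0],[-10.9,0.6,2.3,0]]]'
python3 - <<'E'
from h import *
print(mv([.556,.404,-.008],-83))
p,W,s=shot("wrist"); cv2.imwrite("pics/w5.png",p[:,:,::-1])
E
```

```text
t: 11.7
eef_pos: [0.558, 0.4047, 0.0541]
ee_rot: [-3.139, 0.002, -1.448]
force: [0.0, 0.6, 1.1]
width: 0.0317
gripper_force: 12.0
(array([0.02, 0.09, 2.48]), np.float64(0.0))
```

View pics/w5.png

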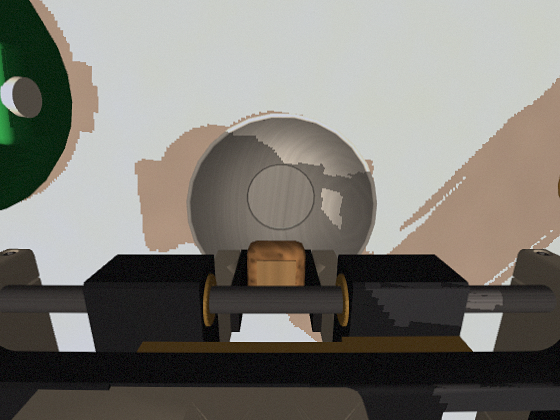

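The katori fills the view around (282,197), and its floor is small with sloping walls. I'll drop the half nearer the centre, just below the rim.

```bash
python3 -m crank '[[[0.4,0.1,1,0],[0.4,0.1,2.2,0],[0.4,0.1,2.2,0],[0.4,0.1,2.2,0]]]';python3 -m crank '[[[0,0,0,0],[0,0,0,0],[0,0,-2,0],[0,0,-4,0],[3,0,-5,0],[6,0,-6,0],[6,0,-6,0],[6,0,-6,0]]]' 0.5
python3 - <<'E'
from h import *
# rusk7 grip point: 14 mm from centre to wide end
a=np.radians(98); g=np.array([.5393,-.013])+.014*np.array([np.cos(a),np.sin(a)]); print(g,mv([*g,.05],-82))
E
```

```text
t: 12.25
eef_pos: [0.5563, 0.3948, -0.0015]
ee_rot: [-3.14, 0.001, -1.447]
force: [0.1, 0.5, -0.4]
width: 0.032
gripper_force: 12.0
t: 13.25
eef_pos: [0.5746, 0.2436, 0.1488]
ee_rot: [-3.139, 0.001, -1.45]
force: [-0.2, 0.0, -0.0]
width: 0.0437
gripper_force: 0.0
[0.53735158 0.00086375] (array([9.47, 2.66, 3.93]), np.float64(-0.22))
```

```bash
python3 -m crank '[[[2.4,0.7,0,0],[4.8,1.4,0,0],[7.2,2,1,0],[9.5,2.7,2,-0.2],[9.5,2.7,3.9,-0.2],[9.5,2.7,3.9,-0.2],[9.5,2.7,3.9,-0.2],[9.5,2.7,3.9,-0.2]]]' 0.35; python3 look.py w6
python3 - <<'E'
from h import *
g=[.5373,.001];print(mv([*g,-.028],-82))
E
```

```text
t: 14.25
eef_pos: [0.5375, 0.0027, 0.0509]
ee_rot: [-3.139, 0.0, -1.428]
force: [-0.4, -0.6, 0.8]
width: 0.0568
gripper_force: 0.0
14.25 [0.53753398 0.0026782  0.05094812] [-1.79832253e+02  2.01824740e-02 -8.18452780e+01]
[177. 207.] (array([614.8,  -1.4]), array([62.1, 30.4]), -71.8, array([19. , 21.6, 23.3]), 2921) fill 3164
[280. 213.] (array([538.8, -13.8]), array([62.8, 30.4]), -82.8, array([18.9, 21.2, 23.1]), 2312) fill 2419
[247. 268.] (array([556.2,  41.2]), array([29.7, 28.6]), 13.6, array([18.9, 21.4, 23.2]), 1089) fill 1238
[252. 317.] (array([546.6,  83.9]), array([28.7,  9.9]), 13.3, array([19.4, 21.3, 23.2]), 224) fill 224
(array([0.06, 0.02, 3.15]), np.float64(0.03))
```

View pics/w6.png

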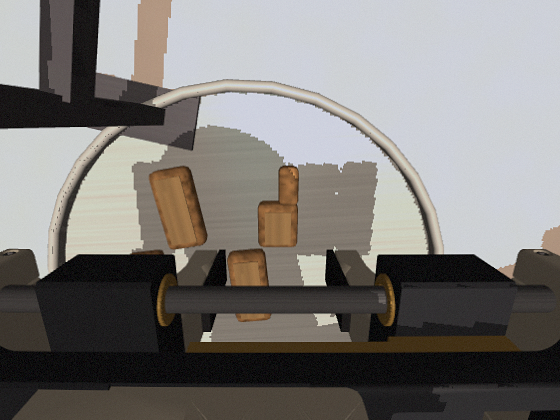

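Rusk7's full-width part is at (278,222), between the fingers. I'll descend and grip it.

```bash
python3 -m crank '[[[0.1,0,1.5,0],[0.1,0,2.8,0],[0.1,0,3.15,0],[0.1,0,3.15,0],[0.1,0,3.15,0]]]' ; python3 -m crank '[[[0,0,0,0],[0,0,0,0],[0,0,0,0],[0,0,0,0],[0,0,0,0]]]' 1 12;  python3 -m crank '[[[0,0,-2,0],[0,0,-4,0],[-1,0,-5.5,0],[-3,0,-5.5,0],[-3,0,-5.5,0],[-3,0,-5.5,0]]]'
python3 - <<'E'
from h import *
for n in("scene","side"):
    p,W,s=shot(n)
    o=arm.trace("katori",n)[0]; P=W[o["mask"]]; P=P[P[:,2]>.04]; (c,r)=cv2.minEnclosingCircle(P[:,:2].astype(np.float32)); print(n,o["score"],c,r,len(P))
# grip is at +14 of rusk centre; rusk centre to bowl centre
print(mv([.557,.395,.08],-82))
E
```

```text
t: 14.92
eef_pos: [0.5374, -0.0005, -0.0283]
ee_rot: [-3.14, 0.0, -1.429]
force: [0.1, 0.3, -0.0]
width: 0.0569
gripper_force: 0.0
t: 15.55
eef_pos: [0.5368, -0.0011, -0.0287]
ee_rot: [-3.141, -0.0, -1.43]
force: [-1.3, 0.3, 6.1]
width: 0.032
gripper_force: 13.5
t: 16.3
eef_pos: [0.5255, 0.0731, 0.108]
ee_rot: [3.141, -0.0, -1.429]
force: [-0.5, -0.8, -0.4]
width: 0.0323
gripper_force: 12.0
scene 0.83 (0.5664069056510925, 0.3631368577480316) 0.0663735419511795 298
side 0.73 (0.5701841115951538, 0.361833393573761) 0.06584478914737701 240
(array([-12.61,  -3.04,   1.1 ]), np.float64(-0.0))
```

The katori has been knocked about 25 mm, to (0.568, 0.362). I'll check that the half is still in it from above.

```bash
python3 -m crank '[[[-2.5,-0.6,0,0],[-5,-1.2,0,0],[-7.2,-1.9,0,0],[-9.6,-2.4,0,0],[-11.8,-3.2,0,0],[-11.8,-3.2,0,0],[-11.8,-3.2,0,0],[-11.8,-3.2,0,0]]]'
python3 - <<'E'
from h import *
p,W,s=shot("wrist"); cv2.imwrite("pics/w7.png",p[:,:,::-1])
P=W[(W[...,2]>.042)&(W[...,2]<.052)&(np.hypot(W[...,0]-.568,W[...,1]-.362)<.08)]; print(cv2.minEnclosingCircle(P[:,:2].astype(np.float32)),P[:,:2].min(0),P[:,:2].max(0))
print(s["eef_pos"],mv([.567,.374,.0],-82))
E
```

```text
t: 17.5
eef_pos: [0.5637, 0.375, 0.1079]
ee_rot: [3.141, -0.0, -1.431]
force: [-0.5, 0.3, -0.2]
width: 0.0322
gripper_force: 12.0
((0.5691011548042297, 0.36196085810661316), 0.06480886042118073) [0.50439736 0.29773388] [0.6334421  0.41214443]
[0.56374448 0.37498219 0.10791706] (array([ 0.06, -0.12,  4.33]), np.float64(-0.0))
```

View pics/w7.png

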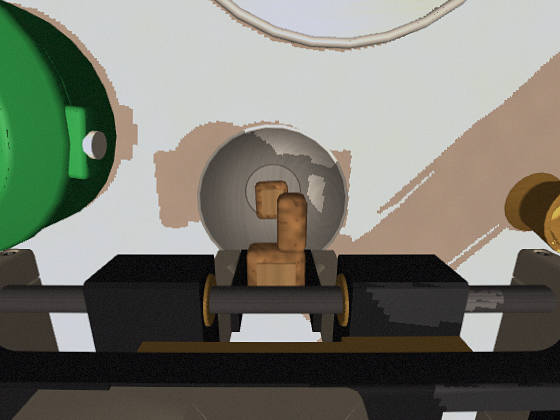

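The half lies on the katori's floor at (270,200), so I'll lower rusk7 onto it.

```bash
python3 -m crank '[[[0.1,-0.1,1.5,0],[0.1,-0.1,3,0],[0.1,-0.1,3.8,0],[0.1,-0.1,4.1,0],[0.1,-0.1,4.1,0],[0.1,-0.1,4.1,0]]]';python3 -m crank '[[[0,0,0,0],[0,0,0,0],[0,0,0,0],[0,0,-1,0],[0,0,-3,0],[0,0,-5,0],[0,0,-6,0],[0,0,-6,0]]]' 0.5; python3 -m crank '[[[2.2,0.2,0,0],[4,0.3,0,0],[4,0.3,0,0],[4,0.3,0,0],[4,0.3,0,0]]]'
python3 - <<'E'
from h import *
p,W,s=shot("wrist"); cv2.imwrite("pics/w8.png",p[150:330,180:380,::-1])
for n in("scene","side"):
    p,W,s=shot(n)
    o=arm.trace("katori",n)[0]; P=W[o["mask"]]; P=P[P[:,2]>.04]; (c,r)=cv2.minEnclosingCircle(P[:,:2].astype(np.float32)); print(n,o["score"],c,r,len(P))
    hsv=cv2.cvtColor(p,cv2.COLOR_RGB2HSV); m=(hsv[...,1]>70)&(np.hypot(W[...,0]-.568,W[...,1]-.362)<.09)&(W[...,2]<.1)
    print(rect(W,m))
    P=W[(W[...,2]>.1)&(W[...,2]<.4)]
a=np.radians(98)
print(mv([.553,.058,.05],-76))
E
```

```text
t: 18.3
eef_pos: [0.5672, 0.3747, 0.0068]
ee_rot: [-3.14, 0.001, -1.43]
force: [0.1, -0.1, 0.3]
width: 0.032
gripper_force: 12.0
t: 19.3
eef_pos: [0.5675, 0.3753, 0.1585]
ee_rot: [-3.138, 0.003, -1.43]
force: [0.2, 0.1, -0.3]
width: 0.0439
gripper_force: 0.0
t: 19.92
eef_pos: [0.5729, 0.275, 0.1549]
ee_rot: [3.141, -0.0, -1.429]
force: [0.6, 0.2, -0.3]
width: 0.044
gripper_force: 0.0
scene 0.81 (0.5655317306518555, 0.3608374297618866) 0.06671741604804993 297
(array([578.4, 336. ]), array([119.7, 101.9]), -81.8, array([-0.4, 25.6, 45.7]), 378)
side 0.57 (0.5684548616409302, 0.3605022430419922) 0.06626401096582413 233
(array([567.3, 363.7]), array([64.4, 29.1]), -82.4, array([16.6, 40. , 45.9]), 177)
(array([8.47, 2.01, 4.21]), np.float64(-1.18))
```

View pics/w8.png

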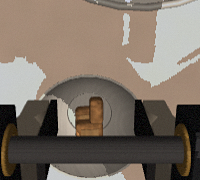

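Rusk7 lies on the half inside the katori (crop (92,112)). Next is the first whole rusk.

```bash
python3 -m crank '[[[2.4,0.6,0,0],[4.8,1.2,1,-0.6],[7,1.7,2,-1.2],[8.5,2,3,-1.2],[8.5,2,4.2,-1.2],[8.5,2,4.2,-1.2],[8.5,2,4.2,-1.2],[8.5,2,4.2,-1.2]]]' 0.4; python3 look.py w9
python3 - <<'E'
from h import *
print(mv([.553,.058,-.028],-76))
E
```

```text
t: 21.18
eef_pos: [0.5543, 0.0577, 0.0517]
ee_rot: [-3.139, 0.0, -1.324]
force: [0.1, -0.5, -0.1]
width: 0.0524
gripper_force: 0.0
21.175 [0.5543049  0.05774317 0.05170395] [-1.79878716e+02  1.25786732e-02 -7.58752158e+01]
[214. 131.] (array([615.5,  -0.9]), array([62.6, 30.3]), -71.5, array([19.1, 21.7, 23.5]), 3622) fill 3822
[172. 217.] (array([634.8,  71.3]), array([62.5, 30. ]), -74.7, array([19.1, 21.6, 23.2]), 2741) fill 2969
[278. 227.] (array([552.2,  58. ]), array([62.5, 29.6]), -76.8, array([19. , 21.6, 23.3]), 2781) fill 2954
(array([-0.02,  0.05,  3.18]), np.float64(0.02))
```

```bash
python3 -m crank '[[[0,0,1.5,0],[0,0,2.8,0],[0,0,3.15,0],[0,0,3.15,0],[0,0,3.15,0]]]' ; python3 -m crank '[[[0,0,0,0],[0,0,0,0],[0,0,0,0],[0,0,0,0],[0,0,0,0]]]' 1 12;  python3 -m crank '[[[0,0,-2,0],[0,0,-4,0],[0,0,-6,0],[0,0,-8,0],[0,0,-10,0],[0,0,-11,0],[0,0,-11,0],[0,0,-11,0]]]'
python3 - <<'E'
from h import *
print(arm.get_state()["q"],mv([.45,-.22,.27],-90))
E
```

```text
t: 21.85
eef_pos: [0.5542, 0.0573, -0.0272]
ee_rot: [-3.14, 0.0, -1.325]
force: [-0.9, 0.7, 0.3]
width: 0.0527
gripper_force: 0.0
t: 22.48
eef_pos: [0.5534, 0.0568, -0.0281]
ee_rot: [-3.141, 0.0, -1.325]
force: [-1.1, 0.3, 4.4]
width: 0.0322
gripper_force: 12.0
t: 23.48
eef_pos: [0.5527, 0.0567, 0.2455]
ee_rot: [3.14, 0.0, -1.326]
force: [-0.5, -0.4, -1.0]
width: 0.0319
gripper_force: 12.0
[ 4.54284016e-01  1.32826760e-01 -1.70353750e-01 -6.02562142e-04
 -1.26906424e+00 -2.08935750e-01] (array([ 9.74,  6.67, -0.97]), np.float64(2.81))
```

```bash
python3 -m crank '[[[1.8,1.2,-0.5,0.6],[3.6,2.4,-1,1.2],[5.4,3.6,-1,1.8],[7.2,4.8,-1,2.4],[9,6.2,-1,2.8],[9.7,6.7,-1,2.8],[9.7,6.7,-1,2.8],[9.7,6.7,-1,2.8],[9.7,6.7,-1,2.8]]]'
python3 - <<'E'
from h import *
p,W,s=shot("wrist"); cv2.imwrite("pics/w10.png",p[:,:,::-1]); print(s["eef_pos"],s["q"])
z=W[...,2]; vis=np.isfinite(z); vis[240:]=False
o=arm.trace("basket","wrist")[0]; m=o["mask"]&vis
print("basket",o["score"],o["extent"],rect(W,m,(.048,.062)),rect(W,m,(.139,.155)),rect(W,m,(-.002,.06)))
o=arm.trace("rail","wrist")[0]; m=o["mask"]&vis
print("topbar",o["score"],rect(W,m,(.176,.19)),"posts",rect(W,m,(.19,.2)),"low",rect(W,m,(.112,.124)))
E
```

```text
t: 24.6
eef_pos: [0.45, -0.2184, 0.2712]
ee_rot: [3.141, 0.0, -1.569]
force: [-0.7, 1.0, -0.2]
width: 0.0318
gripper_force: 12.0
[ 0.4500198  -0.21835943  0.27120046] [-5.83422533e-02  2.32037131e-02 -2.34095888e-01 -1.31708436e-04
 -1.31423580e+00  6.05361654e-02]
basket 0.62 [196.6, 44.5, 135.9, 150.4] (array([ 450.2, -296. ]), array([172.2, 110.3]), 79.9, array([54.4, 56.7, 58.8]), 1771) (array([ 507.4, -305.5]), array([40.2,  8.5]), 80.3, array([142.1, 149.7, 151.3]), 429) (array([ 475.5, -300.7]), array([196.3, 178.6]), 79.7, array([ 1.3,  3.2, 57.7]), 11915)
topbar 0.77 (array([ 618.3, -290. ]), array([210.3,  13.1]), 85.6, array([179.3, 184.5, 186.7]), 3679) posts None low (array([ 616.9, -288. ]), array([256.1,  14.3]), 85.5, array([113.8, 119.5, 121.2]), 3417)
```

View pics/w10.png

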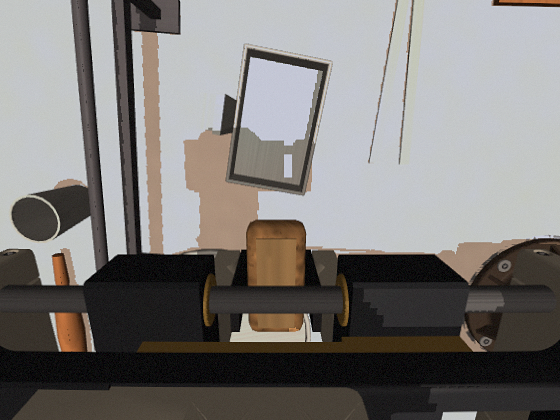

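The basket is at (278,120) in the picture. It measures (0.450, -0.296) with yaw about -10°, its strap on the rail side. The top bar runs through (0.618, -0.290), with the rail yawed about -4.5°.

Run:
```python
from h import *
y=np.radians(-10);R=np.array([[np.cos(y),-np.sin(y)],[np.sin(y),np.cos(y)]])
for b in((-8,-38),(-8,38),(-8,0)):
    g=np.array([.4502,-.296])+R@np.array(b)/1000; print(b,g,mv([*g,.27],170))
```

```text
(-8, -38) [ 0.43572291 -0.33203351] (array([4.54, 0.58, 0.06]), np.float64(20.03))
(-8, 38) [ 0.44892017 -0.25718812] (array([1.55, 0.05, 0.06]), np.float64(20.03))
(-8, 0) [ 0.44232154 -0.29461081] (array([3.04, 0.32, 0.06]), np.float64(20.03))
```

```bash
python3 -m crank '[[[1,0.1,0,2],[2,0.2,0,4],[3,0.3,0,6],[4,0.5,0,8],[4.5,0.6,0,10],[4.5,0.6,0,12],[4.5,0.6,0,14],[4.5,0.6,0,16],[4.5,0.6,0,18],[4.5,0.6,0,20],[4.5,0.6,0,20],[4.5,0.6,0,20]]]'
python3 - <<'E'
from h import *
print(arm.get_state()["q"].round(2),mv([.4357,-.332,-.006],170))
E
```

```text
t: 26.25
eef_pos: [0.435, -0.3315, 0.2717]
ee_rot: [-3.142, 0.0, 2.972]
force: [-0.6, -0.7, 0.6]
width: 0.0313
gripper_force: 12.0
[-0.29  0.1  -0.14 -0.   -1.32 -1.45] (array([-0.03, -0.02, 11.11]), np.float64(0.06))
```

```bash
python3 -m crank '[[[0,0,2,0],[0,0,4,0],[0,0,6,0],[0,0,8,0],[0,0,9.5,0],[0,0,10.5,0],[0,0,11.2,0],[0,0,11.6,0],[0,0,11.6,0],[0,0,11.6,0]]]'; python3 -m crank '[[[0,0,0,0],[0,0,0,0],[0,0,0,0],[0,0,-1,0],[0,0,-3,0],[0,0,-5,0],[0,0,-7,0],[0,0,-9,0],[0,0,-11,0],[0,0,-11,0],[0,0,-11,0]]]' 0.56;  python3 - <<'E'
from h import *
p,W,s=shot("wrist")
for z in((.139,.155),(.048,.062)):print(rect(W,(np.hypot(W[...,0]-.47,W[...,1]+.3)<.14)&(np.arange(420)[:,None]<240),z))
hsv=cv2.cvtColor(p,cv2.COLOR_RGB2HSV); m=(hsv[...,1]>70)&(np.hypot(W[...,0]-.45,W[...,1]+.3)<.14)
print(rect(W,m,(.008,.05)))
print(s["q"].round(2),mv([.6155,-.001,.24],-71.7))
E
```

```text
t: 27.5
eef_pos: [0.4355, -0.3319, -0.0176]
ee_rot: [-3.141, 0.001, 2.969]
force: [0.4, -0.4, 0.1]
width: 0.0321
gripper_force: 12.0
t: 28.88
eef_pos: [0.4346, -0.3313, 0.2564]
ee_rot: [3.141, 0.0, 2.968]
force: [0.0, 0.2, -1.0]
width: 0.0384
gripper_force: 0.0
None
(array([ 451.2, -295.7]), array([172.2, 111.8]), 80.0, array([50.1, 56.5, 58.7]), 1704)
(array([ 424.6, -324.5]), array([106.8,  54.2]), -38.1, array([17.1, 20.3, 22.6]), 906)
[-0.29  0.11 -0.17 -0.   -1.29 -1.45] (array([-4.86, 14.26,  0.63]), np.float64(-23.65))
```

```bash
python3 -m crank '[[[-0.5,1.5,0,-2.1],[-1,3,0,-4.2],[-1.5,4.5,0,-6.3],[-2,6,0,-8.4],[-2.5,7.5,0,-10.5],[-3,9,0,-12.6],[-3.5,10.5,0,-14.7],[-4,12,0,-16.8],[-4.5,13.2,0,-18.9],[-4.9,14.2,0,-21],[-4.9,14.2,0.6,-23],[-4.9,14.2,0.6,-23.6]]]' 0.4; python3 -m crank '[[[0,0,2,0],[0,0,4,0],[0,0,6,0],[0,0,7.4,0],[0,0,7.4,0],[0,0,7.4,0],[0,0,7.4,0]]]'; python3 look.py w11
python3 - <<'E'
from h import *
print(mv([.6153,-.001,-.028],-71.7))
E
```

```text
t: 30.42
eef_pos: [0.6155, -0.0028, 0.2383]
ee_rot: [3.136, 0.001, -1.252]
force: [0.2, -0.5, 0.4]
width: 0.0526
gripper_force: 0.0
t: 31.3
eef_pos: [0.618, -0.0029, 0.0584]
ee_rot: [-3.139, -0.0, -1.255]
force: [0.4, -0.2, 0.0]
width: 0.0526
gripper_force: 0.0
31.3 [ 0.61798267 -0.00288102  0.05843358] [-1.79841595e+02 -1.77513075e-02 -7.19254515e+01]
[ 54. 134.] (array([796.8,   6.1]), array([206. ,  27.1]), -85.9, array([20. , 28. , 33.3]), 6257) fill 6621
[277. 237.] (array([613.7,   4.6]), array([49.9, 29.9]), -72.5, array([19.2, 21.7, 23.3]), 1809) fill 1879
[239. 273.] (array([634.,  48.]), array([17.9, 16. ]), -73.8, array([18.4, 21.2, 23.1]), 369) fill 438
[234. 320.] (array([626.8,  92.7]), array([24.5, 17.1]), 12.8, array([19.5, 21.9, 23.3]), 383) fill 398
(array([-0.1 ,  0.08,  3.45]), np.float64(-0.05))
```

Run:
```python
from h import *
p,W,s=shot("wrist"); cv2.imwrite("pics/w12.png",p[120:360,120:440,::-1])
```

```text
(no output)
```

View pics/w12.png

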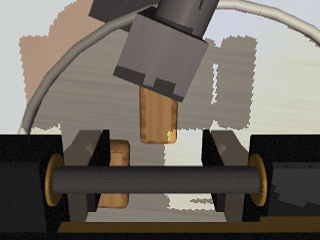

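The rail post stands between the camera and this rusk, so I'll check the clearance before descending.

Run:
```python
from h import *
p,W,s=shot("wrist"); R=Ro.from_euler("xyz",s["ee_rot"]).as_matrix();T=(W-s["eef_pos"])@R
m=(W[...,2]>.09)&(np.arange(420)[:,None]<225)
P=W[m];t=T[m];print(P.min(0),P.max(0),"tool",t.min(0),t.max(0))
print(s["q"].round(3))
p,W,s=shot("scene")
o=arm.trace("rail","scene")[0];P=W[o["mask"]]
Q=P[(P[:,2]>.15)&(P[:,1]>-.14)];print("post",Q.min(0),Q.max(0),np.median(Q,0))
Q=P[(P[:,2]>.15)&(P[:,1]<-.44)];print("post",Q.min(0),Q.max(0),np.median(Q,0))
```

```text
[ 0.62744506 -0.10691115  0.09040472] [ 0.64586915 -0.06219672  0.19699093] tool [ 0.06104894 -0.008391   -0.13877145] [ 0.10219797  0.0226243  -0.03218773]
[ 0.311  0.38  -0.291  0.    -0.897  0.004]
post [ 0.62776005 -0.13986444  0.15078121] [ 0.64541865 -0.06116122  0.19860277] [ 0.63661466 -0.08326574  0.18513493]
post [ 0.60088641 -0.4432737   0.15399594] [ 0.61421172 -0.44014913  0.19577363] [ 0.6117103  -0.44113166  0.17307195]
```

Descending here would put the wrist camera on the post, which spans y -0.08 to -0.06. I'll raise the arm, flip the gripper half a turn, and grip a little towards +y.

```bash
python3 -m crank '[[[0,0,-2.5,0],[0,0,-4.5,0],[0,0,-4.5,-2],[0,0,-4.5,-4],[0,0,-4.5,-6],[0,0,-4.5,-8],[0,0,-4.5,-10],[0,0,-4.5,-12],[0,0,-4.5,-14],[0,0,-4.5,-16],[0,0,-4.5,-18],[0,0,-4.5,-18]]]'; python3 -m crank '[[[0,0,0,-2],[0,0,0,-4],[0,0,0,-6],[0,0,0,-8],[0,0,0,-10],[0,0,0,-12],[0,0,0,-14],[0,0,0,-16],[0,0,0,-16],[0,0,0,-16]]]'; python3 look.py w13
python3 - <<'E'
from h import *
print(arm.get_state()["q"].round(3),mv([.6135,.006,.05],100))
E
```

```text
t: 33.05
eef_pos: [0.6168, -0.0031, 0.1694]
ee_rot: [-3.142, -0.0, 0.314]
force: [-0.1, -0.6, -0.9]
width: 0.0527
gripper_force: 0.0
t: 34.3
eef_pos: [0.6168, -0.0031, 0.1693]
ee_rot: [3.141, -0.0, 1.706]
force: [0.3, 0.7, 0.5]
width: 0.0524
gripper_force: 0.0
34.3 [ 0.61683944 -0.00311425  0.16925914] [ 1.79989559e+02 -2.12551779e-03  9.77318078e+01]
[457. 124.] (array([800. ,  72.4]), array([255.3,  29.4]), 87.6, array([20.5, 28.1, 33.4]), 3382) fill 3552
[301. 127.] (array([634.9,  72.4]), array([62.1, 29.9]), -74.3, array([19. , 21.7, 23.7]), 1566) fill 1668
[274. 189.] (array([ 6.156e+02, -2.000e-01]), array([62.6, 29.7]), -71.9, array([19. , 21.5, 23.3]), 1333) fill 1411
[ 0.311  0.28  -0.158 -0.    -1.133  2.967] (array([ 0.38, -0.08,  4.77]), np.float64(-0.44))
```

```bash
python3 -m crank '[[[0.4,-0.1,2,0],[0.4,-0.1,4,0],[0.4,-0.1,6,0],[0.4,-0.1,7.4,0],[0.4,-0.1,7.9,0],[0.4,-0.1,7.9,0],[0.4,-0.1,7.9,0]]]' ; python3 -m crank '[[[0,0,0,0],[0,0,0,0],[0,0,0,0],[0,0,0,0],[0,0,0,0]]]' 1 12;  python3 -m crank '[[[0,0,-2,0],[0,0,-4,0],[0,0,-6,0],[0,0,-8,0],[0,0,-10,0],[0,0,-11,0],[0,0,-11,0],[0,0,-11,0]]]'
python3 - <<'E'
from h import *
print(mv([.4489,-.2572,.25],-190))
E
```

```text
t: 35.22
eef_pos: [0.6138, 0.0066, -0.0273]
ee_rot: [3.14, -0.0, 1.71]
force: [0.3, 0.2, 0.4]
width: 0.0526
gripper_force: 0.0
t: 35.85
eef_pos: [0.6131, 0.0065, -0.0281]
ee_rot: [3.141, 0.0, 1.712]
force: [-0.5, -0.0, 2.2]
width: 0.0344
gripper_force: 10.8
t: 36.85
eef_pos: [0.6123, 0.0065, 0.2455]
ee_rot: [-3.14, -0.0, 1.711]
force: [-0.0, -0.7, -1.3]
width: 0.0347
gripper_force: 10.9
(array([-9.53, -7.95, -0.17]), np.float64(-14.39))
```

```bash
python3 -m crank '[[[0,0,0,2],[0,0,0,4],[-1.5,-1.2,0,6],[-3,-2.5,0,8],[-4.5,-3.8,0,10],[-6,-5,0,12],[-7.5,-6.3,0,14],[-8.5,-7.2,0,16],[-9.5,-8,0,18],[-9.5,-8,0,20],[-9.5,-8,0,22],[-9.5,-8,0,24]]]';python3 -m crank '[[[0,0,0,2],[0,0,0,4],[0,0,0,6],[0,0,0,8],[0,0,0,10],[0,0,0,12],[0,0,0,14],[0,0,0,16],[0,0,0,18],[0,0,0,20],[0,0,0,22],[0,0,0,24]]]';python3 -m crank '[[[0,0,0,2],[0,0,0,4],[0,0,0,6],[0,0,0,8],[0,0,0,9.6],[0,0,0,9.6],[0,0,0,9.6]]]'
python3 - <<'E'
from h import *
print(arm.get_state()["q"].round(3),mv([.4489,-.2572,-.016],-190))
p,W,s=shot("wrist"); cv2.imwrite("pics/w14.png",p[0:360,100:460,::-1])
E
```

```text
t: 38.35
eef_pos: [0.4473, -0.2567, 0.245]
ee_rot: [3.141, 0.003, -0.389]
force: [0.2, 0.3, -0.2]
width: 0.0347
gripper_force: 10.9
t: 39.85
eef_pos: [0.4474, -0.2565, 0.245]
ee_rot: [3.139, -0.002, -2.483]
force: [-0.2, -0.6, -0.2]
width: 0.0344
gripper_force: 10.9
t: 40.72
eef_pos: [0.4479, -0.2567, 0.2459]
ee_rot: [3.142, -0.001, 2.971]
force: [0.5, -0.2, -1.0]
width: 0.0346
gripper_force: 10.9
[-0.14   0.064 -0.248 -0.    -1.26  -1.601] (array([-6.000e-02, -1.000e-02,  1.048e+01]), np.float64(0.05))
```

View pics/w14.png

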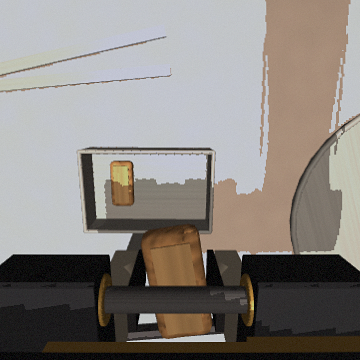

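The basket is at crop (148,190) with the first rusk at (122,183). The second is held slightly askew at (177,280). That uses up my picture views, so from here I work by numbers.

```bash
python3 -m crank '[[[0,0,2,0],[0,0,4,0],[0,0,6,0],[0,0,8,0],[0,0,9,0],[0,0,9.8,0],[0,0,10.4,0],[0,0,10.4,0],[0,0,10.4,0]]]'; python3 -m crank '[[[0,0,0,0],[0,0,0,0],[0,0,0,0],[0,0,-1,0],[0,0,-3,0],[0,0,-5,0],[0,0,-7,0],[0,0,-9,0],[0,0,-11,0],[0,0,-11,0],[0,0,-11,0]]]' 0.56;  python3 - <<'E'
from h import *
print(mv([.635,.072,.25],-75))
E
```

```text
t: 41.9
eef_pos: [0.4488, -0.2569, -0.0127]
ee_rot: [-3.141, 0.001, 2.969]
force: [-0.2, -0.3, -0.1]
width: 0.0348
gripper_force: 10.9
t: 43.28
eef_pos: [0.4479, -0.2565, 0.2614]
ee_rot: [3.141, 0.0, 2.968]
force: [-0.1, -0.2, -0.5]
width: 0.0385
gripper_force: 0.0
(array([-5.1 , 14.24,  0.46]), np.float64(-22.99))
```

```bash
python3 -m crank '[[[-0.5,1.5,0,-2.1],[-1,3,0,-4.2],[-1.5,4.5,0,-6.3],[-2,6,0,-8.4],[-2.5,7.5,0,-10.5],[-3,9,0,-12.6],[-3.5,10.5,0,-14.7],[-4,12,0,-16.8],[-4.5,13.2,0,-18.9],[-5.1,14.2,0,-21],[-5.1,14.2,0.6,-23],[-5.1,14.2,0.6,-23]]]' 0.4; python3 -m crank '[[[0,0,2,0],[0,0,4,0],[0,0,6,0],[0,0,7.4,0],[0,0,7.4,0],[0,0,7.4,0],[0,0,7.4,0]]]'; python3 look.py w15
python3 - <<'E'
from h import *
print(mv([.635,.072,-.028],-75))
E
```

```text
t: 44.78
eef_pos: [0.6337, 0.0709, 0.2435]
ee_rot: [3.136, -0.0, -1.309]
force: [0.1, 0.5, -0.3]
width: 0.0524
gripper_force: 0.0
t: 45.65
eef_pos: [0.6364, 0.0712, 0.0639]
ee_rot: [-3.138, 0.0, -1.309]
force: [-1.3, 0.9, 0.6]
width: 0.0524
gripper_force: 0.0
45.65 [0.63638226 0.07121827 0.06386994] [-1.79810643e+02  7.47407753e-03 -7.49838811e+01]
[ 83. 131.] (array([799.4,  60.3]), array([224.6,  28.7]), 87.4, array([20.3, 28.5, 33.6]), 5662) fill 6014
[277. 221.] (array([635.5,  71.2]), array([62.1, 29.7]), -74.8, array([19.1, 21.6, 23.2]), 2532) fill 2692
(array([-0.04,  0.05,  3.67]), np.float64(0.01))
```

```bash
python3 -m crank '[[[0,0.05,1.8,0],[0,0.05,3.2,0],[0,0.05,3.65,0],[0,0.05,3.65,0],[0,0.05,3.65,0]]]' ; python3 -m crank '[[[0,0,0,0],[0,0,0,0],[0,0,0,0],[0,0,0,0],[0,0,0,0]]]' 1 12;  python3 -m crank '[[[0,0,-2,0],[0,0,-4,0],[0,0,-6,0],[0,0,-8,0],[0,0,-10,0],[0,0,-11,0],[0,0,-11,0],[0,0,-11,0]]]'
python3 - <<'E'
from h import *
print(mv([.4423,-.2946,.25],-190))
p,W,s=shot("scene")
hsv=cv2.cvtColor(p,cv2.COLOR_RGB2HSV)
y=np.radians(-10); B=(W[...,:2]-[.4502,-.296])@np.array([[np.cos(y),-np.sin(y)],[np.sin(y),np.cos(y)]])
m=(hsv[...,1]>70)&(np.abs(B[...,0])<.052)&(np.abs(B[...,1])<.082)&(W[...,2]>.012)&(W[...,2]<.06)
print(m.sum(),(B[m].min(0)*1000).round(),(B[m].max(0)*1000).round(), np.histogram(B[m][:,1]*1000,bins=np.arange(-80,90,10)),np.percentile(W[m][:,2],[5,50,95]))
E
```

```text
t: 46.32
eef_pos: [0.635, 0.071, -0.028]
ee_rot: [-3.139, 0.0, -1.308]
force: [0.1, 0.6, -0.4]
width: 0.0526
gripper_force: 0.0
t: 46.95
eef_pos: [0.6343, 0.0706, -0.0287]
ee_rot: [-3.141, -0.0, -1.308]
force: [-1.7, 0.3, 6.2]
width: 0.0318
gripper_force: 13.5
t: 47.95
eef_pos: [0.6333, 0.0705, 0.2445]
ee_rot: [3.14, 0.0, -1.308]
force: [0.3, 0.2, -0.4]
width: 0.032
gripper_force: 12.0
(array([12.12, 11.17, -0.21]), np.float64(23.01))
144 [-36. -33.] [50. 75.] (array([ 0,  0,  0,  0,  2, 12,  0,  0,  0,  0, 16, 40, 46, 26,  1,  1]), array([-80, -70, -60, -50, -40, -30, -20, -10,   0,  10,  20,  30,  40,
        50,  60,  70,  80])) [0.01870871 0.02259298 0.02660238]
```

```bash
python3 -m crank '[[[1.3,1.2,0,2],[2.6,2.4,0,4],[3.9,3.6,0,6],[5.2,4.8,0,8],[6.5,6,0,10],[7.8,7.2,0,12],[9.1,8.4,0,14],[10.4,9.6,0,16],[11.5,10.6,0,18],[12.1,11.2,0,20],[12.1,11.2,0,22],[12.1,11.2,0,23]]]';python3 -m crank '[[[0,0,0,0],[0,0,0,0],[0,0,0,0]]]'
python3 - <<'E'
from h import *
p,W,s=shot("wrist")
print(mv([.4423,-.2946,-.01],-190))
m=(np.arange(420)[:,None]<235)&(np.hypot(W[...,0]-.45,W[...,1]+.3)<.13)
print(rect(W,m,(.05,.06)))
E
```

```text
t: 49.5
eef_pos: [0.4412, -0.2945, 0.244]
ee_rot: [3.141, -0.002, 2.963]
force: [-0.7, 0.2, 0.6]
width: 0.0316
gripper_force: 12.0
t: 49.88
eef_pos: [0.442, -0.2942, 0.2451]
ee_rot: [3.142, -0.0, 2.969]
force: [-0.1, -0.6, -0.8]
width: 0.0318
gripper_force: 12.0
(array([-1.000e-02, -1.000e-02,  1.021e+01]), np.float64(0.02))
(array([ 449.8, -295.5]), array([172.3, 109.4]), 80.0, array([54.7, 56.6, 58.3]), 1431)
```

Basket unmoved; I'll lower the third rusk into the middle.

```bash
python3 -m crank '[[[0,0,2,0],[0,0,4,0],[0,0,6,0],[0,0,8,0],[0,0,9,0],[0,0,9.8,0],[0,0,10.2,0],[0,0,10.2,0],[0,0,10.2,0]]]'; python3 -m crank '[[[0,0,0,0],[0,0,0,0],[0,0,0,0],[0,0,-1,0],[0,0,-3,0],[0,0,-5,0],[0,0,-7,0],[0,0,-9,0],[0,0,-11,0],[0,0,-11,0],[0,0,-11,0]]]' 0.56; python3 -m crank '[[[-2,3,0,-2],[-4,6,0,-4],[-4,6,0,-6],[-4,6,0,-8],[-4,6,0,-10],[-4,6,0,-12],[-4,6,0,-14],[-4,6,0,-16],[-4,6,0,-16],[-4,6,0,-16]]]'
python3 - <<'E'
from h import *
y=np.radians(-10)
for n in("scene","wrist"):
    p,W,s=shot(n)
    hsv=cv2.cvtColor(p,cv2.COLOR_RGB2HSV)
    B=(W[...,:2]-[.4502,-.296])@np.array([[np.cos(y),-np.sin(y)],[np.sin(y),np.cos(y)]])
    m=(hsv[...,1]>70)&(np.abs(B[...,0])<.09)&(np.abs(B[...,1])<.12)&(W[...,2]>.012)&(W[...,2]<.1)
    print(n,m.sum(),(B[m].min(0)*1000).round(),(B[m].max(0)*1000).round(), np.histogram(B[m][:,1]*1000,bins=np.arange(-80,90,10))[0],np.percentile(W[m][:,2],[5,50,95]))
mm=(np.arange(420)[:,None]<235)&(np.hypot(W[...,0]-.48,W[...,1]+.3)<.16)
print(rect(W,mm,(.05,.06)),rect(W,mm,(.139,.155)),s["eef_pos"])
hm=(W[...,2]>.085)&(W[...,2]<.103)&mm; print("hook",rect(W,hm))
o=arm.trace("rail","wrist")[0];m=o["mask"]&(np.arange(420)[:,None]<240); print(rect(W,m,(.176,.19)))
E
```

```text
t: 51.05
eef_pos: [0.4428, -0.2945, -0.0088]
ee_rot: [-3.141, 0.001, 2.968]
force: [-0.1, -0.1, -0.1]
width: 0.0316
gripper_force: 12.0
t: 52.42
eef_pos: [0.4418, -0.294, 0.2651]
ee_rot: [3.141, 0.0, 2.968]
force: [0.6, 0.7, 0.3]
width: 0.0388
gripper_force: 0.0
t: 53.68
eef_pos: [0.5661, -0.1638, 0.2645]
ee_rot: [3.14, -0.0, -1.923]
force: [0.1, -0.8, 0.7]
width: 0.0385
gripper_force: 0.0
scene 301 [-38. -30.] [58. 75.] [ 0  0  0  0  1 17 12 37 48 41 26 43 44 27  3  2] [0.01762659 0.02263122 0.0605007 ]
wrist 3684 [-36. -53.] [82. 57.] [  0   0 105 428 429 371 185 418 410 209 211 382 379 157   0   0] [0.01670943 0.02049776 0.02236725]
(array([ 455.9, -283.4]), array([147.2, 117.4]), 80.1, array([54.4, 56.7, 58.6]), 1157) (array([ 507.4, -305.8]), array([40.3,  8.1]), 80.0, array([145.6, 149.6, 151.3]), 485) [ 0.5662097  -0.16381359  0.26476544]
hook (array([ 560.6, -307.3]), array([105.6,  52.8]), 2.0, array([ 97. ,  98.6, 100.4]), 1158)
(array([ 621.1, -259.6]), array([212.8,  12.5]), 85.3, array([180.9, 184.7, 186.7]), 3470)
```

All three rusks lie flat in the basket. The strap is at (0.507, -0.306) and close to the rail, so I'll measure the gripper body in the tool frame for clearance.

Run:
```python
from h import *
p,W,s=shot("wrist"); R=Ro.from_euler("xyz",s["ee_rot"]).as_matrix();T=(W-s["eef_pos"])@R*1000
for v in(255,265,285,300,320,340,355,380,400): print(v,[(u,T[v,u].round().tolist()) for u in(10,60,140,225,276,320)])
print(mv([.5074,-.3057,.2],-100),s["q"].round(2))
```

```text
255 [(10, [40.0, -82.0, -107.0]), (60, [-129.0, -357.0, 265.0]), (140, [39.0, -43.0, -105.0]), (225, [12.0, -27.0, -45.0]), (276, [-127.0, -0.0, 261.0]), (320, [11.0, 23.0, -44.0])]
265 [(10, [37.0, -82.0, -108.0]), (60, [-519.0, -952.0, 1013.0]), (140, [39.0, -40.0, -112.0]), (225, [11.0, -26.0, -54.0]), (276, [-145.0, -0.0, 261.0]), (320, [11.0, 21.0, -54.0])]
285 [(10, [32.0, -81.0, -111.0]), (60, [32.0, -66.0, -111.0]), (140, [38.0, -36.0, -122.0]), (225, [32.0, -16.0, -111.0]), (276, [33.0, -1.0, -111.0]), (320, [32.0, 12.0, -110.0])]
300 [(10, [30.0, -77.0, -116.0]), (60, [30.0, -63.0, -116.0]), (140, [34.0, -36.0, -122.0]), (225, [31.0, -15.0, -116.0]), (276, [30.0, -1.0, -116.0]), (320, [30.0, 12.0, -115.0])]
320 [(10, [22.0, -80.0, -114.0]), (60, [-808.0, -1018.0, 1019.0]), (140, [28.0, -37.0, -121.0]), (225, [-4.0, -23.0, -78.0]), (276, [-250.0, -0.0, 261.0]), (320, [-4.0, 19.0, -78.0])]
340 [(10, [16.0, -81.0, -116.0]), (60, [-921.0, -1042.0, 1019.0]), (140, [22.0, -38.0, -122.0]), (225, [-297.0, -92.0, 266.0]), (276, [-294.0, -0.0, 263.0]), (320, [-293.0, 78.0, 261.0])]
355 [(10, [26.0, -63.0, -133.0]), (60, [26.0, -52.0, -133.0]), (140, [26.0, -33.0, -133.0]), (225, [26.0, -13.0, -132.0]), (276, [26.0, -1.0, -133.0]), (320, [26.0, 10.0, -132.0])]
380 [(10, [26.0, -57.0, -141.0]), (60, [26.0, -47.0, -140.0]), (140, [26.0, -30.0, -140.0]), (225, [26.0, -12.0, -140.0]), (276, [26.0, -1.0, -140.0]), (320, [26.0, 9.0, -139.0])]
400 [(10, [22.0, -57.0, -142.0]), (60, [24.0, -46.0, -143.0]), (140, [24.0, -29.0, -143.0]), (225, [27.0, -11.0, -145.0]), (276, [26.0, -1.0, -144.0]), (320, [27.0, 8.0, -145.0])]
(array([6.14, 0.27, 2.61]), np.float64(-2.01)) [ 0.05  0.18 -0.07 -0.   -1.32 -0.4 ]
```

```bash
python3 -m crank '[[[2,0.1,0,-1],[4,0.2,0,-2],[6.1,0.3,0,-2],[6.1,0.3,1.3,-2],[6.1,0.3,2.6,-2],[6.1,0.3,2.6,-2],[6.1,0.3,2.6,-2],[6.1,0.3,2.6,-2]]]' 0.6
python3 - <<'E'
from h import *
p,W,s=shot("wrist")
mm=(np.arange(420)[:,None]<300)&(np.hypot(W[...,0]-.507,W[...,1]+.306)<.05)
print(rect(W,mm,(.14,.156)),s["eef_pos"],mv([.5074,-.3057,.093],-100))
E
```

```text
t: 54.88
eef_pos: [0.5084, -0.3048, 0.2021]
ee_rot: [-3.139, -0.001, -1.744]
force: [-0.4, 0.5, -0.3]
width: 0.0352
gripper_force: 0.0
(array([ 507.4, -306.4]), array([40.3,  7.8]), 80.3, array([148. , 149.6, 151. ]), 475) [ 0.50840546 -0.30478699  0.2021205 ] (array([0.04, 0.04, 4.36]), np.float64(0.02))
```

```bash
python3 -m crank '[[[0.05,0.05,1.5,0],[0.05,0.05,3,0],[0.05,0.05,4,0],[0.05,0.05,4.35,0],[0.05,0.05,4.35,0],[0.05,0.05,4.35,0]]]'; python3 -m crank '[[[0,0,0,0],[0,0,0,0],[0,0,0,0],[0,0,0,0],[0,0,0,0],[0,0,0,0]]]' 1 50; python3 -m crank '[[[0,0,-0.2,0],[0,0,-0.4,0],[0,0,-0.6,0],[0,0,-0.6,0],[0,0,-0.6,0]]]'
```

```text
t: 55.68
eef_pos: [0.507, -0.3059, 0.0931]
ee_rot: [-3.139, -0.0, -1.744]
force: [0.3, -0.5, -0.2]
width: 0.0353
gripper_force: 0.0
t: 56.42
eef_pos: [0.5063, -0.3057, 0.0918]
ee_rot: [-3.141, -0.0, -1.744]
force: [1.2, 0.3, 0.6]
width: 0.0078
gripper_force: 50.0
t: 57.05
eef_pos: [0.5058, -0.3055, 0.1065]
ee_rot: [3.141, 0.0, -1.744]
force: [0.0, 0.5, -4.7]
width: 0.0081
gripper_force: 50.0
```

```bash
python3 -m crank '[[[0,0.4,0,-0.3],[0,0.9,0,-0.6],[0,1.4,0,-1.1],[0,1.7,0,-1.1],[0,1.7,0,-1.1],[0,1.7,0.2,-1.1],[0,1.7,0.4,-1.1],[0,1.7,0.5,-1.1],[0,1.7,0.55,-1.1],[0,1.7,0.55,-1.1]]]';python3 -m crank '[[[0,0,0,0],[0,0,0,0],[0,0,0,0]]]' 0.9; python3 -m crank '[[[0,0,0,0],[0,0,0,0],[0,0,0.5,0],[0,0,0.6,0],[0,0,0.6,0],[0,0,0.6,0]]]' 0.65
```

```text
t: 58.3
eef_pos: [0.4641, -0.2983, 0.0927]
ee_rot: [3.141, 0.0, -1.648]
force: [0.4, -0.1, -4.6]
width: 0.0079
gripper_force: 50.0
t: 58.68
eef_pos: [0.4646, -0.2985, 0.0935]
ee_rot: [-3.14, -0.0, -1.648]
force: [0.8, -0.0, 0.2]
width: 0.0088
gripper_force: 0.3
t: 59.42
eef_pos: [0.4642, -0.2983, 0.0779]
ee_rot: [3.142, -0.0, -1.648]
force: [-0.1, 0.2, -0.4]
width: 0.0305
gripper_force: 0.0
```

```bash
python3 -m crank '[[[0,0,0,0],[0,0,0,0],[0,0,0,0],[0,0,0,0],[0,0,0,0],[0,0,0,0]]]' 1 55; python3 -m crank '[[[0,0,-0.3,0],[0,0,-0.8,0],[0,0,-1.5,0],[0,0,-2.3,0],[0,0,-3.1,0],[0,0,-3.9,0],[0,0,-4.7,0],[0,0,-5.4,0],[0,0,-5.6,0],[0,0,-5.6,0],[0,0,-5.6,0]]]'
python3 - <<'E'
from h import *
p,W,s=shot("scene"); print(s["eef_pos"],s["force"])
o=arm.trace("basket","scene")[0]; P=W[o["mask"]&np.isfinite(W[...,0])]
m=o["mask"]
print(o["score"],o["extent"])
for lo in np.arange(.12,.32,.02): 
    q=P[(P[:,2]>lo)&(P[:,2]<lo+.02)]; 
    if len(q): print(round(lo,2),len(q),q.min(0).round(3),q.max(0).round(3))
p,W,s=shot("wrist"); v=np.arange(420)[:,None]<240
mm=v&(np.hypot(W[...,0]-.48,W[...,1]+.3)<.16)
print("rim?",rect(W,mm,(.186,.203)),rect(W,mm,(.224,.245)))
m=v&(W[...,0]>.59)&(W[...,0]<.65)&(W[...,1]<-.12)&(W[...,1]>-.4); print("bar",rect(W,m,(.176,.19)))
print(mv([.58,-.285,.218],-94.5))
E
```

```text
t: 60.18
eef_pos: [0.4644, -0.2983, 0.078]
ee_rot: [-3.141, -0.0, -1.648]
force: [0.9, 0.4, -0.2]
width: 0.0077
gripper_force: 55.0
t: 61.55
eef_pos: [0.4636, -0.298, 0.2171]
ee_rot: [3.14, 0.001, -1.648]
force: [-0.4, 0.1, -5.1]
width: 0.0076
gripper_force: 55.0
[ 0.46356018 -0.29804096  0.21707031] [-0.41245382  0.11669972 -5.05917571]
0.78 [101.1, 149.1, 73.7, 44.6]
0.12 8 [ 0.347 -0.376  0.139] [ 0.465 -0.205  0.14 ]
0.14 581 [ 0.348 -0.381  0.14 ] [ 0.468 -0.204  0.16 ]
0.16 593 [ 0.349 -0.379  0.16 ] [ 0.47  -0.204  0.18 ]
0.18 581 [ 0.347 -0.381  0.18 ] [ 0.47  -0.203  0.2  ]
0.2 68 [ 0.355 -0.357  0.2  ] [ 0.498 -0.206  0.22 ]
0.22 177 [ 0.461 -0.32   0.22 ] [ 0.498 -0.277  0.24 ]
0.24 82 [ 0.46  -0.319  0.24 ] [ 0.495 -0.277  0.26 ]
0.26 34 [ 0.462 -0.289  0.261] [ 0.471 -0.277  0.278]
0.28 17 [ 0.458 -0.287  0.28 ] [ 0.472 -0.277  0.292]
0.3 1 [ 0.5   -0.266  0.319] [ 0.5   -0.266  0.319]
rim? (array([ 482.7, -339.2]), array([268.7,  94.7]), -4.8, array([186.5, 195.5, 197.6]), 3664) (array([ 477.2, -315.2]), array([36.1,  9.8]), -3.6, array([228.3, 237.4, 242.4]), 1016)
bar (array([ 613.4, -349.2]), array([101.7,  13.3]), 86.3, array([178.9, 184.3, 186.7]), 2456)
(array([-0.89, -4.59, -0.04]), np.float64(0.01))
```

```bash
python3 -m crank '[[[-0.1,-0.6,0,0],[-0.2,-1.3,0,0],[-0.4,-2.1,0,0],[-0.6,-2.9,0,0],[-0.8,-3.7,0,0],[-0.8,-4.4,0,0],[-0.8,-5,0,0],[-0.8,-5.4,0,0],[-0.8,-5.5,0,0],[-0.8,-5.5,0,0],[-0.8,-5.5,0,0]]]'; python3 -m crank '[[[0,0,0,0],[0,0,0,0],[0,0,0,0],[0,0,0,0]]]'
cat > hk.py <<'E'
from h import *
y=np.radians(-4.7); A=np.array([[np.cos(y),-np.sin(y)],[np.sin(y),np.cos(y)]])
for n in("wrist","scene"):
    p,W,s=shot(n); L=(W[...,:2]-s["eef_pos"][:2])@A   # basket-aligned, origin at TCP (strap middle)
    v=np.isfinite(W[...,0]); z0=s["eef_pos"][2]-.078
    if n=="wrist": v&=np.arange(420)[:,None]<260
    m=v&(np.abs(L[...,0])<.06)&(np.abs(L[...,1])<.028)&(W[...,2]>z0+.092)&(W[...,2]<z0+.103)
    print(n,s["eef_pos"].round(4),"hook arm in strap frame",(np.percentile(L[m],[1,99],axis=0)*1000).round(1).tolist(),m.sum())
    m=v&(np.abs(L[...,0])<.06)&(np.abs(L[...,1])<.17)&(np.abs(L[...,1])>.03)&(W[...,2]>.178)&(W[...,2]<.1885)&(L[...,0]>-.01)
    if m.sum()>50:
        P=L[m]*1000; k=np.polyfit(P[:,1],P[:,0],1); print("bar axis at strap y=0: x",k[1].round(1),"slope",k[0].round(3),"z98",np.percentile(W[m][:,2],98).round(4),"resid",np.percentile(P[:,0]-np.polyval(k,P[:,1]),[2,98]).round(1),m.sum())
print(s["force"].round(1))
E
python3 hk.py
```

```text
t: 63.08
eef_pos: [0.6023, -0.289, 0.2182]
ee_rot: [-3.141, 0.0, -1.648]
force: [0.1, -0.3, -5.2]
width: 0.0078
gripper_force: 55.0
t: 63.58
eef_pos: [0.6027, -0.289, 0.2179]
ee_rot: [3.142, 0.0, -1.648]
force: [-0.0, 0.5, -3.8]
width: 0.0077
gripper_force: 55.0
wrist [ 0.6027 -0.289   0.2179] hook arm in strap frame [[-1.9, -20.6], [32.6, -2.7]] 1396
bar axis at strap y=0: x 15.9 slope -0.006 z98 0.1869 resid [-5.6  5.9] 2796
scene [ 0.6027 -0.289   0.2179] hook arm in strap frame [[-2.7, -19.2], [32.7, 21.1]] 177
bar axis at strap y=0: x 13.1 slope -0.006 z98 0.1882 resid [-20.    9.4] 573
[ 0.2  0.7 -3.9]
```

The hook straddles the bar with about 2.6 mm at the lip and 3.4 mm at the lower bar. I'll lower it slowly.

```bash
python3 -m crank '[[[0,0,0.2,0],[0,0,0.5,0],[0,0,0.8,0],[0,0,1.1,0],[0,0,1.3,0],[0,0,1.45,0],[0,0,1.5,0],[0,0,1.5,0],[0,0,1.5,0]]]'; python3 hk.py; python3 -m crank '[[[0,0,0.04,0],[0,0,0.08,0],[0,0,0.12,0],[0,0,0.16,0],[0,0,0.18,0],[0,0,0.18,0],[0,0,0.18,0],[0,0,0.18,0]]]'
```

```text
t: 64.8
eef_pos: [0.6029, -0.2891, 0.1807]
ee_rot: [-3.141, -0.0, -1.648]
force: [-0.2, 0.3, -5.1]
width: 0.0078
gripper_force: 55.0
wrist [ 0.6029 -0.2891  0.1807] hook arm in strap frame [[-1.9, -20.5], [32.6, -2.6]] 1404
bar axis at strap y=0: x 15.5 slope -0.008 z98 0.1869 resid [-5.6  6. ] 4053
scene [ 0.6029 -0.2891  0.1807] hook arm in strap frame [[-2.4, -17.8], [32.3, 21.3]] 152
bar axis at strap y=0: x 17.2 slope -0.008 z98 0.1884 resid [-6.6  5. ] 468
[ 0.2  0.5 -4.9]
t: 65.9
eef_pos: [0.6027, -0.289, 0.1759]
ee_rot: [-3.142, -0.0, -1.648]
force: [-0.6, 0.5, -4.2]
width: 0.0079
gripper_force: 55.0
```

```bash
python3 -m crank '[[[0,0,0.02,0],[0,0,0.04,0],[0,0,0.06,0],[0,0,0.06,0],[0,0,0.06,0]]]';python3 -m crank '[[[0,0,0.02,0],[0,0,0.04,0],[0,0,0.06,0],[0,0,0.06,0],[0,0,0.06,0]]]'
```

```text
t: 66.53
eef_pos: [0.6027, -0.289, 0.1744]
ee_rot: [3.142, -0.0, -1.648]
force: [0.7, -0.5, -4.4]
width: 0.0081
gripper_force: 55.0
t: 67.15
eef_pos: [0.6027, -0.289, 0.173]
ee_rot: [-3.142, -0.0, -1.648]
force: [-0.7, -0.0, -3.0]
width: 0.0077
gripper_force: 55.0
```

Contact is starting, so I'll continue in small steps.

```bash
python3 -m crank '[[[0,0,0.02,0],[0,0,0.04,0],[0,0,0.04,0],[0,0,0.04,0]]]';python3 -m crank '[[[0,0,0.02,0],[0,0,0.04,0],[0,0,0.04,0],[0,0,0.04,0]]]'
```

```text
t: 67.65
eef_pos: [0.6028, -0.2891, 0.1729]
ee_rot: [-3.141, -0.0, -1.648]
force: [-4.1, 2.6, 4.6]
width: 0.0078
gripper_force: 55.0
t: 68.15
eef_pos: [0.6028, -0.2891, 0.1728]
ee_rot: [-3.14, -0.001, -1.648]
force: [-6.4, 5.3, 10.4]
width: 0.0078
gripper_force: 55.0
```

```bash
python3 -m crank '[[[0,0,-0.04,0],[0,0,-0.06,0],[0,0,-0.06,0]]]' 1 20; python3 -m crank '[[[0,0,0,0],[0,0,0,0],[0,0,0,0]]]' 1 8;python3 -m crank '[[[0,0,0,0],[0,0,0,0],[0,0,0,0]]]' 1 3;python3 -m crank '[[[0,0,0,0],[0,0,0,0],[0,0,0,0]]]' 0.9; python3 -m crank '[[[0,0,0,0],[0,0,0,0],[0,0,0,0]]]' 0.87;python3 -m crank '[[[0,0,0,0],[0,0,0,0],[0,0,0,0]]]' 0.84;python3 -m crank '[[[0,0,0,0],[0,0,0,0],[0,0,0,0]]]' 0.8
```

```text
t: 68.53
eef_pos: [0.6028, -0.2891, 0.1729]
ee_rot: [-3.141, -0.0, -1.648]
force: [-3.6, 3.6, 5.9]
width: 0.0078
gripper_force: 20.0
t: 68.9
eef_pos: [0.6028, -0.2891, 0.1729]
ee_rot: [-3.141, -0.0, -1.648]
force: [-3.9, 2.6, 6.4]
width: 0.0079
gripper_force: 8.0
t: 69.28
eef_pos: [0.6027, -0.2892, 0.1723]
ee_rot: [3.141, -0.0, -1.648]
force: [-3.0, 0.1, 2.0]
width: 0.0091
gripper_force: 3.0
t: 69.65
eef_pos: [0.6027, -0.2891, 0.1724]
ee_rot: [3.141, -0.0, -1.648]
force: [-2.9, -0.9, 1.3]
width: 0.0088
gripper_force: 3.0
t: 70.03
eef_pos: [0.6028, -0.2888, 0.1721]
ee_rot: [3.141, 0.0, -1.648]
force: [-0.8, -0.0, -0.6]
width: 0.0116
gripper_force: 0.4
t: 70.4
eef_pos: [0.6027, -0.2889, 0.1723]
ee_rot: [3.142, 0.0, -1.648]
force: [-0.9, -0.4, -0.0]
width: 0.0139
gripper_force: 0.4
t: 70.78
eef_pos: [0.6027, -0.289, 0.1724]
ee_rot: [-3.142, 0.0, -1.648]
force: [-1.5, -0.1, -1.0]
width: 0.0174
gripper_force: 0.4
```

```bash
python3 -m crank '[[[0,0.03,0,0],[0,0.06,0,0],[0,0.1,0,0],[0,0.1,0,0]]]' 0.76;python3 -m crank '[[[0,0.03,0,0],[0,0.06,0,0],[0,0.1,0,0],[0,0.1,0,0]]]' 0.7;python3 -m crank '[[[0,0,0,0],[0,0,0,0],[0,0,0,0],[0,0,0,0]]]' 0.6; python3 hk.py
python3 - <<'E'
from h import *
p,W,s=shot("wrist"); R=Ro.from_euler("xyz",s["ee_rot"]).as_matrix();T=(W-s["eef_pos"])@R*1000
# strap between fingers: points near tool x 0..20, |y|<18, z between -80 and -20
m=(np.abs(T[...,1])<40)&(T[...,2]<10)&(T[...,2]>-80)&(T[...,0]<22)&(T[...,0]>-25)
P=T[m]
for lo in range(-80,10,10):
    q=P[(P[:,2]>=lo)&(P[:,2]<lo+10)]
    if len(q): print(lo,len(q),np.histogram(q[:,1],bins=np.arange(-40,44,4))[0])
E
```

```text
t: 71.28
eef_pos: [0.6003, -0.2889, 0.1726]
ee_rot: [-3.141, -0.0, -1.648]
force: [0.8, 0.3, -0.2]
width: 0.0212
gripper_force: 0.0
t: 71.78
eef_pos: [0.5977, -0.2886, 0.1724]
ee_rot: [-3.142, 0.0, -1.648]
force: [-0.1, -0.9, -0.7]
width: 0.026
gripper_force: 0.0
t: 72.28
eef_pos: [0.5978, -0.2886, 0.1724]
ee_rot: [3.142, -0.0, -1.648]
force: [-0.2, -0.7, -0.5]
width: 0.0349
gripper_force: 0.0
wrist [ 0.5978 -0.2886  0.1724] hook arm in strap frame [[-0.1, -20.6], [33.9, 1.4]] 1594
bar axis at strap y=0: x 20.7 slope -0.006 z98 0.1867 resid [-5.4  6.1] 4373
scene [ 0.5978 -0.2886  0.1724] hook arm in strap frame [[-2.1, -24.7], [34.5, 26.2]] 152
bar axis at strap y=0: x 22.6 slope -0.01 z98 0.1883 resid [-6.6  4.8] 447
[ 0.1  0.8 -0. ]
-80 1341 [  0   0  13  52 140 106   0   0   0 229 342 144   0   0 183  84  48   0
   0   0]
-70 973 [  0   0  65  87  86  66   0   0   0 147 144  77   0   0  93  85  88  35
   0   0]
-60 879 [  0  23  76  88  84  75   0   0   0 107  69  10   0   0 107  94  77  65
   4   0]
-50 773 [  0  30  61  61  70  86   0   0  47  52  57   2   0   0 104  74  58  61
  10   0]
-40 391 [ 0  9 15 14 28 58  0  0 61 45 36  0  0  0 76 17 15 14  3  0]
-30 1806 [  0  89 169 167 161 356 357 273 174  36  24   0   0   0   0   0   0   0
   0   0]
-20 532 [  0  25  30  38  40  61  56 136 101  32  13   0   0   0   0   0   0   0
   0   0]
-10 124 [ 0 23 29  6  0  2  4  0 28 27  5  0  0  0  0  0  0  0  0  0]
0 74 [ 0 11 10  0  0  0  0  0 28 25  0  0  0  0  0  0  0  0  0  0]
```

The strap hangs free between the fingers with a gap on both sides, so I'll rise clear.

```bash
python3 -m crank '[[[0,0,-0.3,0],[0,0,-0.8,0],[0,0,-1.5,0],[0,0,-2.5,0],[0,0,-4,0],[0,0,-5.5,0],[0,0,-5.5,0]]]' 0.55; python3 -m crank '[[[0,2,-1,0],[0,4,-1,0],[0,5,-1,0],[-2,5,-1,0],[-4,5,-1,0],[-4,5,-1,0],[-4,5,-1,0],[-4,5,-1,0]]]'
cat > fin.py <<'E'
from h import *
y=np.radians(-4.7); A=np.array([[np.cos(y),-np.sin(y)],[np.sin(y),np.cos(y)]]); C=np.array([.6215,-.2545])
for n in("scene","wrist","side"):
    p,W,s=shot(n); L=(W[...,:2]-C)@A*1000; z=W[...,2]; hsv=cv2.cvtColor(p,cv2.COLOR_RGB2HSV)
    ok=np.isfinite(z)
    if n=="wrist": ok&=np.arange(420)[:,None]<240
    f=lambda m,t:print(n,t,m.sum(),(np.percentile(np.c_[L[m],z[m]*1000],[2,98],axis=0)).round().tolist() if m.sum()>5 else "")
    b=ok&(np.abs(L[...,1])<170)&(L[...,0]>-150)&(L[...,0]<40)
    f(b&(z>.21)&(z<.26),"strap top"); f(b&(z>.187)&(z<.202)&(L[...,0]>-15),"hook arm")
    f(b&(L[...,0]<-16)&(z>.10)&(z<.17),"walls")
    f(b&(hsv[...,1]>70)&(z>.09)&(z<.18)&(L[...,0]<-5),"rusks")
    f(ok&(hsv[...,1]>70)&(np.hypot(W[...,0]-.567,W[...,1]-.361)<.07)&(z>.008),"katori rusks (rail frame)")
    if n!="wrist":
        for t in["katori","tumbler","mortar","chimta","belan","jar"]:
            o=arm.trace(t,n)[0]; r=rect(W,o["mask"],(.04,.06)) if t=="katori" else rect(W,o["mask"]); print(t,round(o["score"],2),r[0] if r else None)
E
python3 fin.py
```

```text
t: 73.3
eef_pos: [0.5992, -0.2894, 0.3154]
ee_rot: [-3.134, -0.002, -1.648]
force: [-0.1, -0.4, -0.2]
width: 0.0399
gripper_force: 0.0
t: 74.3
eef_pos: [0.4808, -0.1799, 0.3349]
ee_rot: [3.141, -0.0, -1.649]
force: [-0.1, 0.2, -0.5]
width: 0.0395
gripper_force: 0.0
scene strap top 220 [[-27.0, -55.0, 211.0], [-17.0, -15.0, 247.0]]
scene hook arm 350 [[-14.0, -161.0, 187.0], [12.0, 158.0, 198.0]]
scene walls 1516 [[-128.0, -119.0, 103.0], [-18.0, 50.0, 148.0]]
scene rusks 235 [[-109.0, -49.0, 91.0], [-50.0, 16.0, 134.0]]
scene katori rusks (rail frame) 243 [[-120.0, 579.0, 15.0], [-88.0, 639.0, 47.0]]
katori 0.75 [566.5 363.3]
tumbler 0.79 [ 727.7 -188.9]
mortar 0.63 [299.9 336.1]
chimta 0.66 [ 269.2 -373.5]
belan 0.62 [804.9  53. ]
jar 0.85 [406.5 592.4]
wrist strap top 980 [[-27.0, -56.0, 212.0], [-19.0, -17.0, 244.0]]
wrist hook arm 452 [[-2.0, -93.0, 187.0], [13.0, 12.0, 196.0]]
wrist walls 8084 [[-126.0, -120.0, 102.0], [-19.0, 47.0, 152.0]]
wrist rusks 3565 [[-105.0, -88.0, 103.0], [-41.0, 18.0, 113.0]]
wrist katori rusks (rail frame) 0 
side strap top 66 [[-29.0, -57.0, 211.0], [-18.0, -15.0, 246.0]]
side hook arm 70 [[-11.0, -145.0, 187.0], [13.0, 145.0, 199.0]]
side walls 1083 [[-128.0, -123.0, 101.0], [-19.0, 53.0, 154.0]]
side rusks 248 [[-104.0, -85.0, 98.0], [-45.0, 7.0, 115.0]]
side katori rusks (rail frame) 180 [[-122.0, 582.0, 16.0], [-93.0, 643.0, 46.0]]
katori 0.82 [569.3 361.7]Traceback (most recent call last):
  File "fin.py", line 15, in <module>
    o=arm.trace(t,n)[0]; r=rect(W,o["mask"],(.04,.06)) if t=="katori" else rect(W,o["mask"]); print(t,round(o["score"],2),r[0] if r else None)
      ~~~~~~~~~~~~~~^^^
IndexError: list index out of range
```

```bash
python3 -m crank '[[[0,0,0,0],[0,0,0,0],[0,0,0,0],[0,0,0,0],[0,0,0,0],[0,0,0,0],[0,0,0,0],[0,0,0,0]]]'
python3 - <<'E'
from h import *
p,W,s=shot("scene"); hsv=cv2.cvtColor(p,cv2.COLOR_RGB2HSV)
print("left on thali",((hsv[...,1]>70)&(np.hypot(W[...,0]-.553,W[...,1]-.066)<.145)&(W[...,2]>.012)&(W[...,2]<.035)).sum())
print(arm.job_done())
E
```

```text
t: 75.85
eef_pos: [0.4809, -0.1792, 0.3349]
ee_rot: [3.142, 0.0, -1.648]
force: [-0.1, 0.2, 0.8]
width: 0.0394
gripper_force: 0.0
left on thali 0
the job is handed in; nothing more can be done
None
```

The job is handed in at about 76 s: three whole rusks are in the basket, which hangs by its hook on the top bar, and both broken ones are in the katori on the ledge, confirmed by camera measurements only, since no verdict came back.

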